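# Line up ceramic standoffs by height on the barred assembly rack

### The arm

A 6-joint arm with a two-finger parallel gripper is mounted at the origin on the work surface. World frame = base frame: x ahead of the robot, y to its left, z up, the work surface at z = 0. Lengths are in m, angles in rad, forces in N, time in s.
With the tool pointing down it reaches from about 0.325 to 0.775 m from the base axis. Payload 5.5 kg.
Tool frame: the origin (TCP) lies midway between the tips of the shut fingers; the grasp point (between the pads) lies 19 mm behind it; x points along the fingers, y is the direction in which the jaws open and shut, and the axes are right-handed (so a half turn about x gives the same grasp; the last joint's range is limited). The gripper opens to 85 mm and grips with 20 to 120 N. Pads are 22 mm wide; open, the fingers measure 114 mm over their backs; the gripper's body (76 mm by 85 mm) begins 54 mm behind the grasp point. The pads swing forward as they close: fully open they stand 13 mm farther back than shut.
Start: joints at [1.285, 0.091, 1.231, -0, 1.82, -0.057], TCP at [0.136, 0.584, 0.231] pointing down, gripper open.
Joint ranges: [-2.87, 2.87], [-0.86, 2.18], [0.17, 2.46], [-1.51, 4.65], [0.06, 2.69], [-2.65, 2.65]. Speed limits (rad/s): [2.57, 2.57, 3.01, 3.14, 3.14, 3.14].

### API

Orientations are given as a unit quaternion [x, y, z, w].
In Python, from workcell import r gives the robot as it stands. The module is installed in compiled form; this text tells all that it offers.
- The arm moves only by the tool step_arm, never from a script. Its argument "increments" is a list of rows, each an object of numbers: "grip": the opening, from 0 (shut) to 1 (fully open); "x", "y", "z": the shift along the tool's x, y, z in m; "twist": the turn about the tool's x in degrees. In form: [{"grip": .., "x": .., "y": .., "z": .., "twist": ..}, ...]. A call has 1 to 12 rows; each row is the pose to reach, as a shift and turn from the pose measured when the call began, along the tool's axes at that moment; what a row does not reach only later rows make up. A row lasts 1/8 s, in which the tool goes at most 62.5 mm and 10.7 degrees, less where a joint would pass 70% of its speed; a pose out of reach is approached as far as the arm can. A call with a gripper value outside its range is refused whole. The fingers move at their own pace and stop on an object; "squeeze" is the grip in N (left out, the last holds). Time passes only in rows, so rows that repeat a pose let the fingers close. It gives the time, the measured TCP pose, the force and the opening at its end, in the units of the state.
- r.get_state(): the state, without advancing time (a new reading comes with each control period).
- r.capture(name): name is "scene" or "top" or "wrist"; returns (picture, depth): 420x560x3 uint8, red, green, blue; 420x560 float32, m along the optical axis (not along the pixel's ray), 0 where there is no reading.
- r.camera_info(name): a dict with "fx", "fy", "cx", "cy" (pixels), "cam_to_world" (4x4, takes a point from camera to world coordinates). Camera axes: x right, y down, z forward; pixel columns grow to the right and rows downward; lengths in m; the calibration is good to about 2 mm. A picture is of the moment at which its call begins: read the wrist's pose just before it. camera_info takes no time and is no camera call; for the wrist camera it gives the pose at the moment of the call.
- r.finish_job(): hands the job in, once; it reports no verdict.
The state is a dict: "time": time; "joints": joint angles; "joint_velocities": joint speeds; "joint_torque": joint torques, N m; "eef_pos": TCP position; "eef_rot": TCP orientation; "wrist_force": force on the tool from outside, world axes, zero at the start; "ft_torque": the same for the moment, N m; "grip_width": opening from 0.0 (shut) to 1.0 (fully open).
Only numpy, scipy, OpenCV 4.12 (cv2) and the standard library are available. Lean on these libraries where they do the work, as an engineer would, in place of code of your own. Each camera call takes 0.05 s, during which the arm holds its last target.

### The job

First lift the lock bar straight up out of its two blue U brackets, keeping it level, and lay it flat along the middle of the blue mat. Then stand the four white ceramic standoffs upright on the rack's round seats, one in the middle of each, in order of height: the tallest on the copper seat and each next one shorter, down to the shortest at the other end. Do not knock any standoff over.

Things in the scene. Friction and masses are not known exactly. Their poses are not given: they have to be found in the camera images.
- s76_mid (a point): the tallest of four white ceramic standoffs (76, 62, 48, 34 mm high): a loose upright cylinder 76 mm high, 44 mm in diameter, dark bore in its top, 35 to 280 g. They stand on the bench between robot and rack, in shuffled places, with 25 mm or more free round each. The point is its centre, 38 mm above its foot; z axis up.
- s62_mid (a point): the second tallest of four white ceramic standoffs (76, 62, 48, 34 mm high): a loose upright cylinder 62 mm high, 38 mm in diameter, dark bore in its top, 35 to 280 g. They stand on the bench between robot and rack, in shuffled places, with 25 mm or more free round each. The point is its centre, 31 mm above its foot; z axis up.
- s48_mid (a point): the third tallest of four white ceramic standoffs (76, 62, 48, 34 mm high): a loose upright cylinder 48 mm high, 32 mm in diameter, dark bore in its top, 35 to 280 g. They stand on the bench between robot and rack, in shuffled places, with 25 mm or more free round each. The point is its centre, 24 mm above its foot; z axis up.
- s34_mid (a point): the shortest of four white ceramic standoffs (76, 62, 48, 34 mm high): a loose upright cylinder 34 mm high, 26 mm in diameter, dark bore in its top, 35 to 280 g. They stand on the bench between robot and rack, in shuffled places, with 25 mm or more free round each. The point is its centre, 17 mm above its foot; z axis up.
- seat_copper: the copper-coloured seat, always at one end of the row, either end by chance: a fixed flat disc, diameter 54 mm, top 15 mm above the bench; origin: centre of its underside, 12 mm above the bench. The four seats form a straight row, 70 mm between centres.
- seat_mid_a: one of the two inner silver seats (next to the copper one or second from it, depending on which end the copper seat is at; the positions tell): a fixed flat disc, diameter 54 mm, top 15 mm above the bench; origin: centre of its underside, 12 mm above the bench. The four seats form a straight row, 70 mm between centres.
- seat_mid_b: the other inner silver seat: a fixed flat disc, diameter 54 mm, top 15 mm above the bench; origin: centre of its underside, 12 mm above the bench. The four seats form a straight row, 70 mm between centres.
- seat_end: the silver seat at the other end of the row from the copper one: a fixed flat disc, diameter 54 mm, top 15 mm above the bench; origin: centre of its underside, 12 mm above the bench. The four seats form a straight row, 70 mm between centres. Blue U brackets stand 50 mm beyond both end seats: 50 mm wide across the row, 12 mm along it, tops 75 mm above the bench, slots 32 mm wide and 25 mm deep.
- bar_grip (a point): lock bar: loose, 356 mm long (own y), 26 wide, 14 high, 0.2-0.42 kg, end heads 36 mm wide. Lies level along the row over the seat centres in two U brackets (see end seat); the heads stop it sliding endways, so it comes out only straight up. Orange grip block on its middle: 20 mm (own x) x 50 (own y) x 36 high. Point: block centre, 32 mm over the bar's underside, 18 under the block's top, 82 over the bench at start.
- mat: a fixed blue mat flat on the bench, 380 mm long (own y) and 60 mm wide (own x), 4 mm thick, to the left or right of the standoffs, roughly pointing away from the robot. Its origin is the centre of its underside. The bar may lie on it either way round.
There are look-alikes about, which are no part of the job. Leave any purple, red or yellow look-alike of the part that bears s34_mid alone.

How it is judged:
By the outcome, as a careful person would: the job done as asked, in the order asked, and still so for the second after the job is handed in, with the robot touching nothing.
It also fails if it takes over 107 s, if anything falls off the work surface, if the arm or the gripper's body presses on something with over 40 N, if the wrist force passes 120 N, or if a joint passes its speed limit or range.

## Working session

There is one attempt and no reset: what is moved stays moved. The work goes in short steps, Python scripts to look and compute and a tool call to move; the robot and the scene stay as the last step left them, time stands still between calls to the robot, and variables do not carry over. Pictures are saved under pics/ and viewed, and the job is handed in when it is done.

Besides the shell and the picture viewer there is one more tool, called as a command line: name --argument value ..., lists and objects as JSON in quotes. step_arm: Moves the arm, as the interface text tells. Its arguments: {"type":"object","properties":{"increments":{"type":"array"},"squeeze":{"type":"number"}},"required":["increments"]}

```bash
mkdir -p pics
python3 - <<'E'
from workcell import r
import cv2,numpy as np
print(r.get_state())
for n in ("scene","top"):
    p,d=r.capture(n); cv2.imwrite(f"pics/{n}0.png",p[:,:,::-1]); np.save(f"pics/{n}0.npy",d)
    print(n,r.camera_info(n))
print(r.get_state()["time"])
E
```

```text
{'time': 0.0, 'joints': array([ 1.28528792e+00,  9.18830155e-02,  1.23193261e+00, -5.40899824e-06,
        1.81976586e+00, -5.67278565e-02]), 'joint_velocities': array([0.00023619, 0.00118025, 0.00122268, 0.00150896, 0.00053995,
       0.00081611]), 'joint_torque': array([ 6.43985222e-04, -4.58727944e+01, -4.18019843e+01, -3.97922292e-06,
        1.15785052e-02, -1.35076931e-06]), 'eef_pos': array([0.13601379, 0.58408915, 0.23011   ]), 'eef_rot': array([ 0.08001707,  0.70260304, -0.08140348,  0.70236722]), 'wrist_force': array([ 1.02165128, -0.35796517,  0.56230676]), 'ft_torque': array([ 0.04170103, -0.0152865 ,  0.00352183]), 'grip_width': 0.996092780462395}
scene {'fx': 448.13675503150904, 'fy': 448.13675503150904, 'cx': 279.1183670888698, 'cy': 209.79171771486907, 'cam_to_world': array([[-0.45961791,  0.66213088, -0.59189025,  1.10960322],
       [ 0.8879958 ,  0.35361802, -0.29396897,  0.29056202],
       [ 0.01465712, -0.66070946, -0.75049862,  0.79665204],
       [ 0.        ,  0.        ,  0.        ,  1.        ]])}
top {'fx': 466.2960279272395, 'fy': 466.2960279272395, 'cx': 287.49132061999575, 'cy': 210.1916967320341, 'cam_to_world': array([[-0.02062101, -0.98417766,  0.17598042,  0.34368563],
       [-0.99925425,  0.02603564,  0.0285149 , -0.00497723],
       [-0.03264549, -0.17526118, -0.98398059,  1.10258564],
       [ 0.        ,  0.        ,  0.        ,  1.        ]])}
0.1
```

View pics/scene0.png

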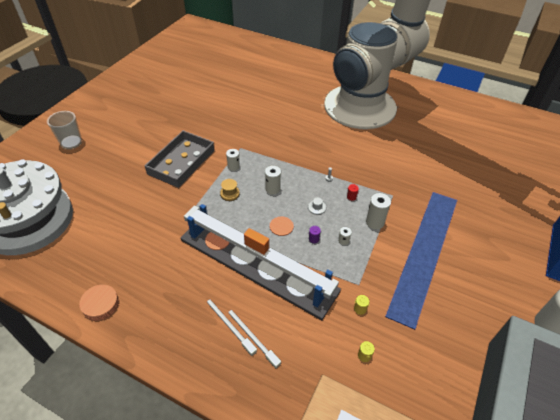

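View pics/top0.png

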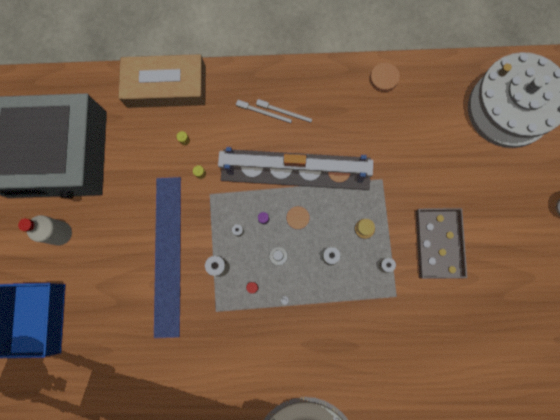

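Four white standoffs in the top view: about (215,266), (331,256), (388,265) and (237,230). The copper seat is at the right end of the rack, near (341,178). The bar's grip is at (294,160) and the mat at (168,256). Next I'll check enlarged crops with depth.

```bash
cat > h.py <<'E'
import numpy as np,cv2
from workcell import r
def world(info,u,v,d):
    p=np.array([(u-info["cx"])/info["fx"]*d,(v-info["cy"])/info["fy"]*d,d,1]); return (info["cam_to_world"]@p)[:3]
def atz(info,u,v,z):
    T=info["cam_to_world"]; k=T[:3,:3]@np.array([(u-info["cx"])/info["fx"],(v-info["cy"])/info["fy"],1]); s=(z-T[2,3])/k[2]; return T[:3,3]+s*k
def cloud(info,d):
    v,u=np.mgrid[0:d.shape[0],0:d.shape[1]]
    P=np.stack([(u-info["cx"])/info["fx"]*d,(v-info["cy"])/info["fy"]*d,d],-1)
    T=info["cam_to_world"]; return P@T[:3,:3].T+T[:3,3]
E
python3 - <<'E'
import sys; sys.path.insert(0,'.')
from h import *
im=cv2.imread("pics/top0.png")
cv2.imwrite("pics/top0c.png",cv2.resize(im[140:320,190:410],None,fx=3.6,fy=3.3,interpolation=cv2.INTER_CUBIC))
i=r.camera_info("top"); P=cloud(i,np.load("pics/top0.npy"))
d=np.load("pics/top0.npy"); 
for n,(u,v) in dict(a=(215,266),b=(331,256),c=(388,265),d=(237,230),w=(278,256),p=(263,218),red=(252,288),yel=(366,228)).items():
    Z=P[v-14:v+15,u-14:u+15].reshape(-1,3); zt=np.percentile(Z[:,2],97)
    zz=np.sort(Z[:,2])[::-1]
    print(n,zz[10:120:20].round(3), Z[np.abs(Z[:,2]-zt)<.006].mean(0).round(4))
for u,v in ((168,200),(168,310),(320,163),(294,160),(250,170)): print(u,v,P[v,u])
E
```

```text
a [0.08  0.079 0.078 0.078 0.077 0.077] [0.4078 0.188  0.0763]
b [0.065 0.064 0.063 0.063 0.062 0.062] [ 0.4253 -0.0706  0.062 ]
c [0.051 0.05  0.049 0.049 0.048 0.047] [ 0.4024 -0.1972  0.0483]
d [0.037 0.035 0.034 0.033 0.031 0.013] [0.4919 0.1444 0.034 ]
w [0.028 0.026 0.025 0.024 0.012 0.009] [0.4314 0.0515 0.0255]
p [0.037 0.034 0.033 0.032 0.03  0.007] [0.5199 0.0836 0.0336]
red [0.037 0.035 0.034 0.033 0.032 0.029] [0.3585 0.1114 0.034 ]
yel [0.041 0.038 0.037 0.037 0.036 0.036] [ 0.4909 -0.1538  0.0359]
168 200 [0.57277738 0.31589277 0.00468331]
168 310 [0.31178832 0.30989102 0.00315831]
320 163 [ 0.63871011 -0.05209654  0.06030932]
294 160 [0.63592595 0.00723065 0.10063182]
250 170 [0.63923766 0.11507451 0.01454128]
```

View pics/top0c.png

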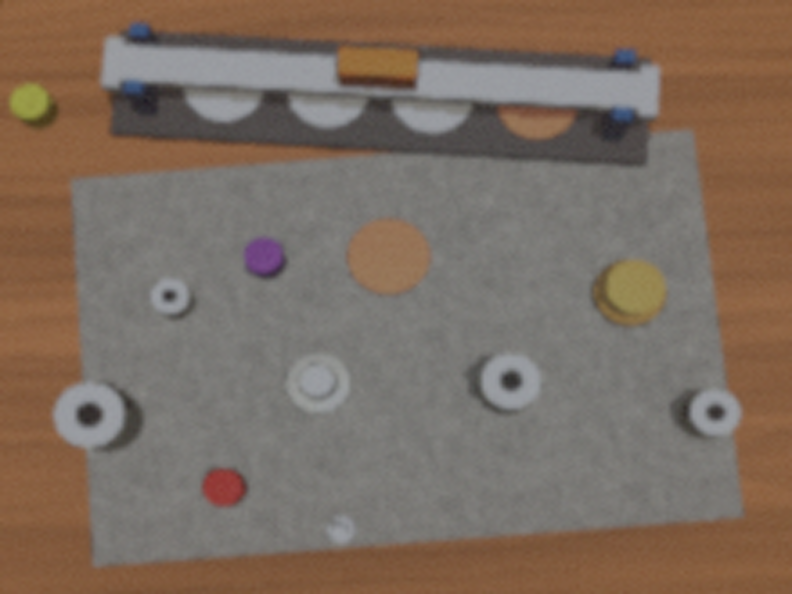

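Run:
```python
import sys; sys.path.insert(0,'.')
from h import *
im=cv2.imread("pics/top0.png"); hsv=cv2.cvtColor(im,cv2.COLOR_BGR2HSV)
i=r.camera_info("top"); d=np.load("pics/top0.npy"); P=cloud(i,d)
def rect(mask,z,name):
    c=max(cv2.findContours(mask.astype(np.uint8),0,1)[0],key=cv2.contourArea)
    W=np.array([atz(i,u,v,z)[:2] for u,v in c[:,0]],np.float32)
    (cx,cy),(w,h),a=cv2.minAreaRect(W*1000); print(name,cv2.contourArea(c),'c',round(cx,1),round(cy,1),'size',round(w,1),round(h,1),'ang',round(a,2))
v,u=np.mgrid[0:420,0:560]
rect((hsv[...,0]>105)&(hsv[...,0]<130)&(hsv[...,1]>90)&(u>140)&(u<200)&(v>160)&(v<350),.004,'mat')
box=(u>210)&(u<385)&(v>140)&(v<190)
rect((P[...,2]>.09)&(P[...,2]<.108)&box&(hsv[...,1]>120),.100,'grip depth')
rect((P[...,2]>.056)&(P[...,2]<.110)&box,.064,'bar depth')
rect((hsv[...,0]<18)&(hsv[...,1]>150)&(u>278)&(u<312)&(v>148)&(v<170)&(P[...,2]>.06),.1,'grip col')
rect((hsv[...,1]<60)&(hsv[...,2]>120)&(P[...,2]>.05)&box,.064,'bar white')
# seats: white/copper pixels z~.015 
for n,(a,b,z) in dict(s76=(215,266,.076),s62=(331,256,.062),s48=(388,265,.048),s34=(237,230,.034)).items():
    m=(np.abs(P[...,2]-z)<.005)&((u-a)**2+(v-b)**2<20**2)
    c=cv2.findContours(m.astype(np.uint8),0,1)[0]; c=max(c,key=cv2.contourArea)
    W=np.array([atz(i,x,y,z)[:2] for x,y in c[:,0]],np.float32)
    m2=(hsv[...,1]<50)&(hsv[...,2]>110)&((u-a)**2+(v-b)**2<20**2)&(P[...,2]>z-.012)
    c2=max(cv2.findContours(m2.astype(np.uint8),0,1)[0],key=cv2.contourArea); W2=np.array([atz(i,x,y,z)[:2] for x,y in c2[:,0]],np.float32)
    print(n,[np.round(q,4) for q in (*cv2.minEnclosingCircle(W),*cv2.minEnclosingCircle(W2))])
s=r.get_state();print(s['joints'])
```

```text
mat 3390.0 c 440.5 314.4 size 371.5 55.2 ang 0.55
grip depth 172.5 c 637.7 6.7 size 47.4 22.6 ang 84.54
bar depth 1872.0 c 641.0 6.0 size 355.5 55.6 ang 84.84
grip col 57.0 c 638.4 6.1 size 42.4 18.5 ang 88.25
bar white 1315.5 c 640.6 6.0 size 355.4 33.8 ang 84.77
s76 [array([0.4074, 0.1882]), np.float64(0.022), array([0.4081, 0.1883]), np.float64(0.0217)]
s62 [array([ 0.4254, -0.0707]), np.float64(0.0188), array([ 0.4254, -0.0707]), np.float64(0.0188)]
s48 [array([ 0.4018, -0.1969]), np.float64(0.0162), array([ 0.4022, -0.197 ]), np.float64(0.016)]
s34 [array([0.492 , 0.1448]), np.float64(0.0129), array([0.4927, 0.1447]), np.float64(0.0126)]
[ 1.28531979e+00  9.17915988e-02  1.23179448e+00 -2.00922854e-05
  1.81979364e+00 -5.66855852e-02]
```

```bash
cat >> h.py <<'E'
from scipy.spatial.transform import Rotation as R
def wrap(a): return (a+180)%360-180
def jyaw(s):
    M=R.from_quat(s['eef_rot']).as_matrix(); return np.degrees(np.arctan2(M[1,1],M[0,1])),M
def go(x,y,z,jaw=None):
    """print tool shift to TCP target; jaw = wanted world angle of tool y (mod 180)"""
    s=r.get_state(); a,M=jyaw(s); D=M.T@(np.array([x,y,z])-s['eef_pos'])
    print('t %.2f pos'%s['time'],s['eef_pos'].round(4),'jaw %.2f'%a,'tilt',M[:,0].round(3),'F',s['wrist_force'].round(1),'g %.3f'%s['grip_width'],'q',s['joints'].round(2))
    out='shift x %.4f y %.4f z %.4f'%tuple(D)
    if jaw is not None:
        d=(jaw-a+90)%180-90; out+='  twist(deg) %.2f (tool-x down: twist=-yaw) or other %.2f'%(-d,-d+180*np.sign(d))
    print(out)
E
python3 - <<'E'
import sys; sys.path.insert(0,'.')
from h import *
go(.6385,.0065,.231,-5.2)
E
```

```text
t 0.10 pos [0.136  0.5841 0.2302] jaw 76.89 tilt [-0.    -0.002 -1.   ] F [-0.2  1.1  0.5] g 1.001 q [ 1.29  0.09  1.23 -0.    1.82 -0.06]
shift x -0.0000 y -0.4486 z 0.6204  twist(deg) 82.09 (tool-x down: twist=-yaw) or other -97.91
```

step_arm --increments '[{"x": 0, "y": -0.4486, "z": 0.6204, "twist": 82.1, "grip": 1}, {"x": 0, "y": -0.4486, "z": 0.6204, "twist": 82.1, "grip": 1}, {"x": 0, "y": -0.4486, "z": 0.6204, "twist": 82.1, "grip": 1}, {"x": 0, "y": -0.4486, "z": 0.6204, "twist": 82.1, "grip": 1}, {"x": 0, "y": -0.4486, "z": 0.6204, "twist": 82.1, "grip": 1}, {"x": 0, "y": -0.4486, "z": 0.6204, "twist": 82.1, "grip": 1}, {"x": 0, "y": -0.4486, "z": 0.6204, "twist": 82.1, "grip": 1}, {"x": 0, "y": -0.4486, "z": 0.6204, "twist": 82.1, "grip": 1}, {"x": 0, "y": -0.4486, "z": 0.6204, "twist": 82.1, "grip": 1}, {"x": 0, "y": -0.4486, "z": 0.6204, "twist": 82.1, "grip": 1}, {"x": 0, "y": -0.4486, "z": 0.6204, "twist": 82.1, "grip": 1}, {"x": 0, "y": -0.4486, "z": 0.6204, "twist": 82.1, "grip": 1}]'

```text
time: 1.6
eef_pos: [0.6291, 0.0166, 0.2304]
eef_rot: [-0.522, -0.477, 0.523, -0.477]
wrist_force: [0.3, 1.2, 0.7]
grip_width: 1.0
```

```bash
cat >> h.py <<'E'
def snap(cam,name):
    i=r.camera_info(cam); p,d=r.capture(cam); cv2.imwrite(f"pics/{name}.png",p[:,:,::-1]); np.save(f"pics/{name}.npy",d); np.savez(f"pics/{name}_i.npz",**i); return i,p,d
E
python3 - <<'E'
import sys; sys.path.insert(0,'.')
from h import *
i,p,d=snap("wrist","w1")
go(.6385,.0065,.231,-5.2)
print(i['cam_to_world'].round(3),i['fx'])
P=cloud(i,d)
for z0,z1 in ((.09,.11),(.055,.07)):
    m=(P[...,2]>z0)&(P[...,2]<z1)&(d>0); print(m.sum())
    if m.sum()>50: print(P[m].mean(0)); print(cv2.minAreaRect((P[m][:,:2]*1000).astype(np.float32)))
E
```

```text
t 1.65 pos [0.6323 0.01   0.2273] jaw -5.55 tilt [-0.003 -0.006 -1.   ] F [-4.5 -4.3 -2.4] g 1.003 q [-0.03  0.18  1.14 -0.01  1.82  0.06]
shift x -0.0037 y 0.0065 z 0.0029  twist(deg) -0.35 (tool-x down: twist=-yaw) or other 179.65
[[ 0.996 -0.087 -0.027  0.636]
 [-0.091 -0.951 -0.294  0.091]
 [ 0.     0.295 -0.955  0.372]
 [ 0.     0.     0.     1.   ]] 307.7625910229779
1132
[0.64147733 0.00912594 0.09892248]
((641.6445922851562, 7.607915878295898), (49.73594284057617, 19.600772857666016), 84.94403839111328)
9298
[0.61054939 0.03894206 0.06288075]
((527.9976806640625, 16.955657958984375), (355.4242248535156, 278.8180236816406), 84.79077911376953)
```

View pics/w1.png

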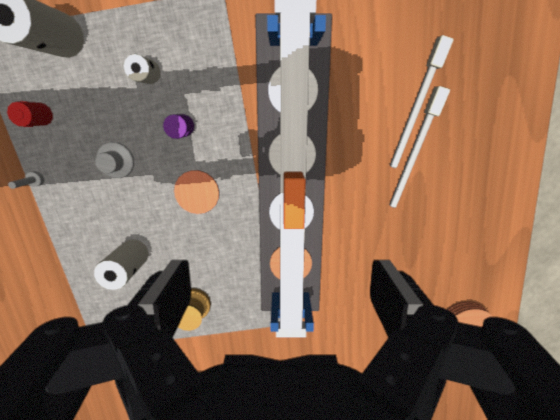

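The wrist view shows the orange block at about (293,203) on the bar, and the copper seat under the bar at (290,262), which is the -y end. I'll measure again now the arm has settled.

Run:
```python
import sys; sys.path.insert(0,'.')
from h import *
i,p,d=snap("wrist","w2")
go(.6385,.0065,.231,-5.2)
P=cloud(i,d)
v,u=np.mgrid[0:420,0:560]
hsv=cv2.cvtColor(p,cv2.COLOR_RGB2HSV)
m=(P[...,2]>.092)&(P[...,2]<.108)&(d>0)&(u>200)&(u<360)&(v<320); print(m.sum(),P[m].mean(0),cv2.minAreaRect((P[m][:,:2]*1000).astype(np.float32)))
m=(P[...,2]>.055)&(P[...,2]<.072)&(d>0)&(abs(P[...,0]-.64)<.03)&(u>250)&(u<340)&(v<340); print(m.sum(),P[m].mean(0),cv2.minAreaRect((P[m][:,:2]*1000).astype(np.float32)))
```

```text
t 1.70 pos [0.6302 0.0131 0.227 ] jaw -5.56 tilt [-0.005 -0.004 -1.   ] F [-0.9 -0.2 -1.4] g 1.000 q [-0.03  0.18  1.14 -0.    1.83  0.06]
shift x -0.0040 y 0.0088 z 0.0057  twist(deg) -0.36 (tool-x down: twist=-yaw) or other 179.64
1166 [0.64129008 0.00846835 0.09894152] ((641.4603271484375, 7.11436653137207), (50.36722946166992, 19.667991638183594), 84.43085479736328)
7667 [0.64353919 0.03095396 0.06313766] ((639.9462280273438, 1.411590576171875), (346.7821044921875, 43.31694030761719), 86.66710662841797)
```

Run:
```python
import sys; sys.path.insert(0,'.')
from h import *
go(.640,.007,.070,-5.2)
```

```text
t 1.70 pos [0.6302 0.0131 0.227 ] jaw -5.56 tilt [-0.005 -0.004 -1.   ] F [-0.9 -0.2 -1.4] g 1.000 q [-0.03  0.18  1.14 -0.    1.83  0.06]
shift x 0.1570 y 0.0111 z 0.0045  twist(deg) -0.36 (tool-x down: twist=-yaw) or other 179.64
```

step_arm --increments '[{"x": 0.03, "y": 0.011, "z": 0.0045, "twist": -0.4, "grip": 1}, {"x": 0.07, "y": 0.011, "z": 0.0045, "twist": -0.4, "grip": 0.6}, {"x": 0.1, "y": 0.011, "z": 0.0045, "twist": -0.4, "grip": 0.6}, {"x": 0.1, "y": 0.011, "z": 0.0045, "twist": -0.4, "grip": 0.6}, {"x": 0.1, "y": 0.011, "z": 0.0045, "twist": -0.4, "grip": 0.6}]'

```text
time: 2.33
eef_pos: [0.6406, 0.0074, 0.1286]
eef_rot: [-0.52, -0.477, 0.524, -0.477]
wrist_force: [-0.0, -0.0, 0.7]
grip_width: 0.598
```

Run:
```python
import sys; sys.path.insert(0,'.')
from h import *
go(.640,.007,.070,-5.2)
i,p,d=snap("wrist","w3")
P=cloud(i,d)
v,u=np.mgrid[0:420,0:560]
m=(P[...,2]>.092)&(P[...,2]<.108)&(d>0)&(u>200)&(u<360)&(v<320); print(m.sum(),P[m].mean(0),cv2.minAreaRect((P[m][:,:2]*1000).astype(np.float32)))
go(.640,.007,.070,-5.2)
```

```text
t 2.33 pos [0.6406 0.0074 0.1286] jaw -5.14 tilt [-0.004 -0.004 -1.   ] F [-0.  -0.   0.7] g 0.598 q [-0.04  0.21  1.28 -0.    1.65  0.05]
shift x 0.0586 y -0.0004 z 0.0002  twist(deg) 0.06 (tool-x down: twist=-yaw) or other -179.94
2558 [0.64137894 0.0095324  0.09892084] ((641.1405029296875, 7.256929397583008), (50.45603561401367, 19.96047592163086), 84.54214477539062)
t 2.38 pos [0.641  0.0074 0.1294] jaw -5.14 tilt [-0.002 -0.004 -1.   ] F [ 0.7  0.3 -0.2] g 0.597 q [-0.04  0.21  1.28 -0.    1.65  0.05]
shift x 0.0594 y -0.0009 z 0.0002  twist(deg) 0.06 (tool-x down: twist=-yaw) or other -179.94
```

View pics/w3.png

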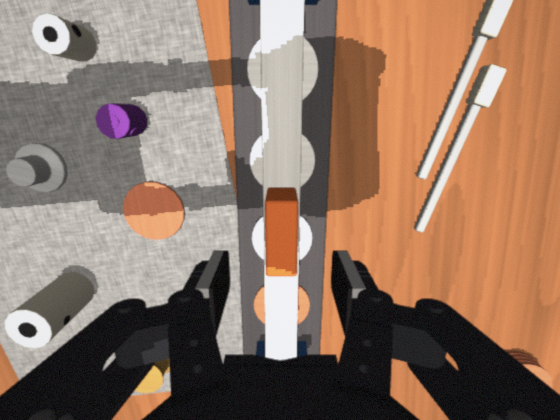

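The block at (282,230) sits centred between the fingers. Descending and gripping.

step_arm --increments '[{"x": 0.03, "y": 0, "z": 0, "grip": 0.6}, {"x": 0.057, "y": 0, "z": 0, "grip": 0.6}, {"x": 0.057, "y": 0, "z": 0, "grip": 0.6}, {"x": 0.057, "y": 0, "z": 0, "grip": 0.1}, {"x": 0.057, "y": 0, "z": 0, "grip": 0.1}, {"x": 0.057, "y": 0, "z": 0, "grip": 0.1}, {"x": 0.057, "y": 0, "z": 0, "grip": 0.1}, {"x": 0.057, "y": 0, "z": 0, "grip": 0.1}, {"x": 0.057, "y": 0, "z": 0, "grip": 0.1}]' --squeeze 70

```text
$.increments[0]: bad value
```

Run:
```python
import sys; sys.path.insert(0,'.')
from h import *
go(.640,.007,.160,-5.2)
```

```text
t 2.38 pos [0.641  0.0074 0.1294] jaw -5.14 tilt [-0.002 -0.004 -1.   ] F [ 0.7  0.3 -0.2] g 0.597 q [-0.04  0.21  1.28 -0.    1.65  0.05]
shift x -0.0306 y -0.0010 z 0.0006  twist(deg) 0.06 (tool-x down: twist=-yaw) or other -179.94
```

step_arm --increments '[{"x": 0.03, "y": 0, "z": 0, "twist": 0, "grip": 0.6}, {"x": 0.057, "y": 0, "z": 0, "twist": 0, "grip": 0.6}, {"x": 0.057, "y": 0, "z": 0, "twist": 0, "grip": 0.6}, {"x": 0.057, "y": 0, "z": 0, "twist": 0, "grip": 0.1}, {"x": 0.057, "y": 0, "z": 0, "twist": 0, "grip": 0.1}, {"x": 0.057, "y": 0, "z": 0, "twist": 0, "grip": 0.1}, {"x": 0.057, "y": 0, "z": 0, "twist": 0, "grip": 0.1}, {"x": 0.057, "y": 0, "z": 0, "twist": 0, "grip": 0.1}, {"x": 0.057, "y": 0, "z": 0, "twist": 0, "grip": 0.1}]' --squeeze 70

```text
time: 3.5
eef_pos: [0.642, 0.0072, 0.0752]
eef_rot: [-0.522, -0.476, 0.522, -0.478]
wrist_force: [-1.1, 1.1, 6.4]
grip_width: 0.224
```

Run:
```python
import sys; sys.path.insert(0,'.')
from h import *
go(.640,.007,.160,-5.2)
```

```text
t 3.50 pos [0.642  0.0072 0.0752] jaw -5.15 tilt [ 0.002 -0.004 -1.   ] F [-1.1  1.1  6.4] g 0.224 q [-0.04  0.23  1.36 -0.    1.56  0.05]
shift x -0.0848 y -0.0018 z 0.0006  twist(deg) 0.05 (tool-x down: twist=-yaw) or other -179.95
```

step_arm --increments '[{"x": -0.01, "y": 0, "z": 0, "twist": 0, "grip": 0.1}, {"x": -0.025, "y": 0, "z": 0, "twist": 0, "grip": 0.1}, {"x": -0.045, "y": 0, "z": 0, "twist": 0, "grip": 0.1}, {"x": -0.07, "y": 0, "z": 0, "twist": 0, "grip": 0.1}, {"x": -0.09, "y": 0, "z": 0, "twist": 0, "grip": 0.1}, {"x": -0.1, "y": 0, "z": 0, "twist": 0, "grip": 0.1}, {"x": -0.1, "y": 0, "z": 0, "twist": 0, "grip": 0.1}]'

```text
time: 4.38
eef_pos: [0.6422, 0.0075, 0.1762]
eef_rot: [0.522, 0.475, -0.522, 0.479]
wrist_force: [0.7, 0.2, -4.0]
grip_width: 0.224
```

Run:
```python
import sys; sys.path.insert(0,'.')
from h import *
snap("scene","s1")
i,p,d=snap("wrist","w4"); P=cloud(i,d); 
go(.4405,.3144,.175,90.5)
```

```text
t 4.47 pos [0.6415 0.0075 0.1741] jaw -5.15 tilt [ 0.    -0.004 -1.   ] F [ 0.6  0.1 -3.9] g 0.218 q [-0.04  0.2   1.21 -0.    1.73  0.05]
shift x -0.0021 y -0.2277 z -0.2876  twist(deg) 84.35 (tool-x down: twist=-yaw) or other -95.65
```

View pics/s1.png

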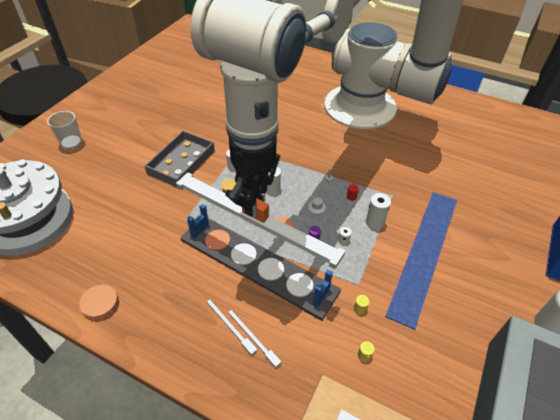

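View pics/w4.png

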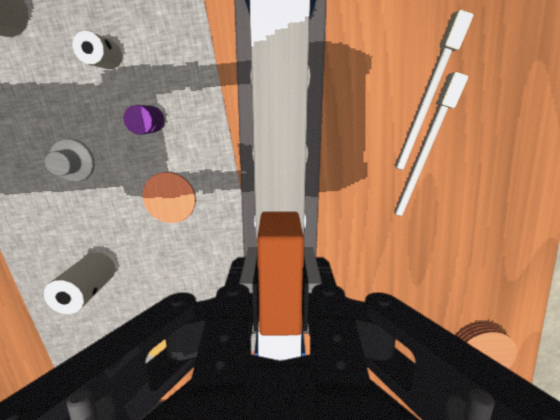

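The bar is out, level and clear of the brackets, with the copper seat at scene pixel (217,240). Carrying it to the mat.

step_arm --increments '[{"x": 0, "y": -0.015, "z": -0.019, "twist": -6, "grip": 0.1}, {"x": 0, "y": -0.038, "z": -0.048, "twist": -15, "grip": 0.1}, {"x": 0, "y": -0.061, "z": -0.077, "twist": -24, "grip": 0.1}, {"x": 0, "y": -0.084, "z": -0.106, "twist": -34, "grip": 0.1}, {"x": 0, "y": -0.107, "z": -0.135, "twist": -44, "grip": 0.1}, {"x": 0, "y": -0.13, "z": -0.164, "twist": -54, "grip": 0.1}, {"x": 0, "y": -0.153, "z": -0.193, "twist": -64, "grip": 0.1}, {"x": 0, "y": -0.176, "z": -0.222, "twist": -74, "grip": 0.1}, {"x": 0, "y": -0.199, "z": -0.251, "twist": -83, "grip": 0.1}, {"x": 0, "y": -0.217, "z": -0.274, "twist": -90, "grip": 0.1}, {"x": 0, "y": -0.2277, "z": -0.2876, "twist": -95.6, "grip": 0.1}, {"x": 0, "y": -0.2277, "z": -0.2876, "twist": -95.6, "grip": 0.1}]'

```text
time: 5.98
eef_pos: [0.4395, 0.315, 0.1716]
eef_rot: [-0.005, 0.708, 0.002, 0.707]
wrist_force: [0.3, -0.6, -4.0]
grip_width: 0.219
```

Run:
```python
import sys; sys.path.insert(0,'.')
from h import *
i,p,d=snap("wrist","w5"); P=cloud(i,d); 
go(.4405,.3144,.036,90.5)
hsv=cv2.cvtColor(p,cv2.COLOR_RGB2HSV)
v,u=np.mgrid[0:420,0:560]
m=(hsv[...,0]>105)&(hsv[...,0]<130)&(hsv[...,1]>90)&(abs(P[...,2]-.004)<.008)&(d>0)
print(m.sum(), P[m].min(0),P[m].max(0))
for a in np.arange(.3,.62,.04):
    k=m&(abs(P[...,0]-a)<.01)
    if k.sum(): print(round(a,2),P[k][:,1].min().round(4),P[k][:,1].max().round(4))
snap("top","t5")
```

```text
t 6.03 pos [0.4401 0.3143 0.1718] jaw 90.41 tilt [-0.001 -0.005 -1.   ] F [ 0.2  0.4 -4.2] g 0.217 q [ 0.56 -0.07  1.5  -0.    1.72 -1.02]
shift x 0.1358 y 0.0008 z 0.0006  twist(deg) -0.09 (tool-x down: twist=-yaw) or other 179.91
2308 [ 0.27047091  0.33815817 -0.0016894 ] [0.62947124 0.56308172 0.01199839]
0.3 0.3385 0.562
0.34 0.3391 0.5616
0.38 0.3394 0.5631
0.42 0.3397 0.3446
0.46 0.34 0.3452
0.5 0.3398 0.3456
```

View pics/w5.png

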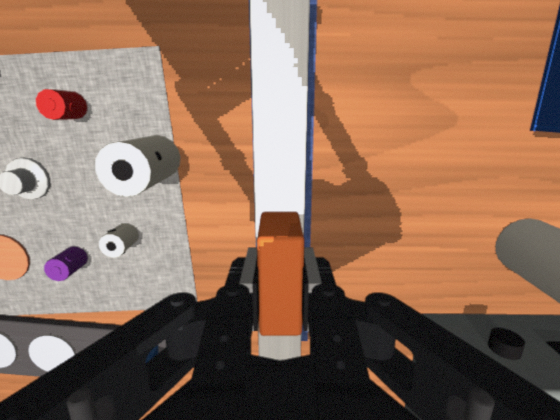

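View pics/t5.png

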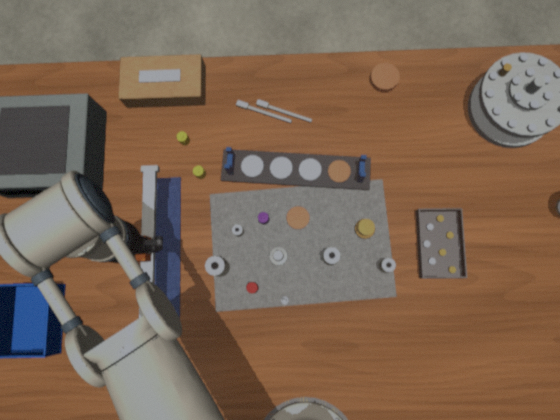

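step_arm --increments '[{"x": 0.03, "y": 0.001, "z": 0.0005, "twist": 0, "grip": 0.1}, {"x": 0.07, "y": 0.001, "z": 0.0005, "twist": 0, "grip": 0.1}, {"x": 0.105, "y": 0.001, "z": 0.0005, "twist": 0, "grip": 0.1}, {"x": 0.125, "y": 0.001, "z": 0.0005, "twist": 0, "grip": 0.1}, {"x": 0.135, "y": 0.001, "z": 0.0005, "twist": 0, "grip": 0.1}, {"x": 0.139, "y": 0.001, "z": 0.0005, "twist": 0, "grip": 0.1}, {"x": 0.139, "y": 0.001, "z": 0.0005, "twist": 0, "grip": 0.1}, {"x": 0.139, "y": 0.001, "z": 0.0005, "twist": 0, "grip": 0.1}]'

```text
time: 7.08
eef_pos: [0.4415, 0.3147, 0.0343]
eef_rot: [-0.004, 0.707, 0.001, 0.708]
wrist_force: [-0.1, -0.5, -3.9]
grip_width: 0.219
```

Run:
```python
import sys; sys.path.insert(0,'.')
from h import *
i,p,d=snap("wrist","w6"); snap("scene","s6")
go(.4405,.315,.029,90.5)
```

```text
t 7.17 pos [0.4413 0.3146 0.034 ] jaw 90.36 tilt [ 0.001 -0.004 -1.   ] F [-0.4  0.2 -4.6] g 0.221 q [ 0.56 -0.01  1.69 -0.    1.47 -1.02]
shift x 0.0050 y 0.0004 z -0.0008  twist(deg) -0.14 (tool-x down: twist=-yaw) or other 179.86
```

View pics/s6.png

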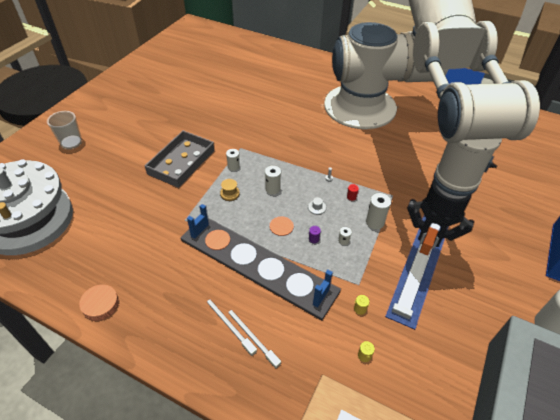

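View pics/w6.png

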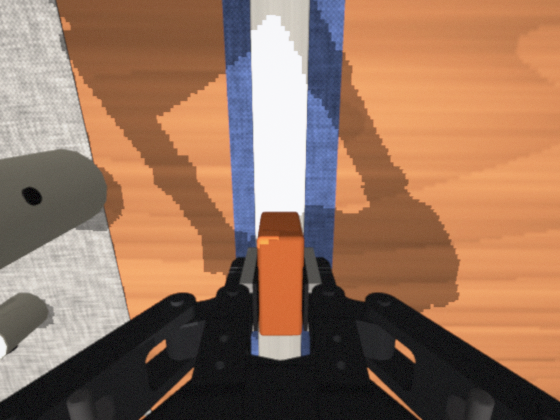

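step_arm --increments '[{"x": 0.002, "y": 0, "z": -0.0008, "twist": -0.1, "grip": 0.1}, {"x": 0.004, "y": 0, "z": -0.0008, "twist": -0.1, "grip": 0.1}, {"x": 0.005, "y": 0, "z": -0.0008, "twist": -0.1, "grip": 0.1}, {"x": 0.006, "y": 0, "z": -0.0008, "twist": -0.1, "grip": 0.1}, {"x": 0.006, "y": 0, "z": -0.0008, "twist": -0.1, "grip": 0.1}]'

```text
time: 7.8
eef_pos: [0.4404, 0.3146, 0.0293]
eef_rot: [-0.004, 0.707, 0.001, 0.707]
wrist_force: [-4.9, -2.9, 4.1]
grip_width: 0.22
```

Contact is felt. Releasing and rising.

step_arm --increments '[{"x": 0, "y": 0, "z": 0, "twist": 0, "grip": 0.5}, {"x": 0, "y": 0, "z": 0, "twist": 0, "grip": 0.5}, {"x": 0, "y": 0, "z": 0, "twist": 0, "grip": 0.5}, {"x": -0.01, "y": 0, "z": 0, "twist": 0, "grip": 0.5}, {"x": -0.04, "y": 0, "z": 0, "twist": 0, "grip": 0.6}, {"x": -0.09, "y": 0, "z": 0, "twist": 0, "grip": 0.7}, {"x": -0.14, "y": 0, "z": 0, "twist": 0, "grip": 0.7}, {"x": -0.16, "y": -0.02, "z": -0.01, "twist": 10, "grip": 0.7}, {"x": -0.16, "y": -0.05, "z": -0.02, "twist": 20, "grip": 0.7}, {"x": -0.16, "y": -0.1, "z": -0.03, "twist": 30, "grip": 0.7}, {"x": -0.16, "y": -0.127, "z": -0.0326, "twist": 40, "grip": 0.7}, {"x": -0.16, "y": -0.127, "z": -0.0326, "twist": 50, "grip": 0.7}]'

```text
time: 9.3
eef_pos: [0.4088, 0.1864, 0.191]
eef_rot: [0.298, 0.639, -0.3, 0.642]
wrist_force: [0.5, 0.4, -0.5]
grip_width: 0.703
```

Run:
```python
import sys; sys.path.insert(0,'.')
from h import *
snap("scene","s7")
go(.4078,.188,.19,-5.2)
```

```text
t 9.35 pos [0.4089 0.187  0.1909] jaw 39.64 tilt [ 0.003 -0.003 -1.   ] F [-0.5 -0.1  0.4] g 0.700 q [ 0.36 -0.32  1.69 -0.    1.78 -0.34]
shift x 0.0009 y -0.0002 z -0.0014  twist(deg) 44.84 (tool-x down: twist=-yaw) or other -135.16
```

View pics/s7.png

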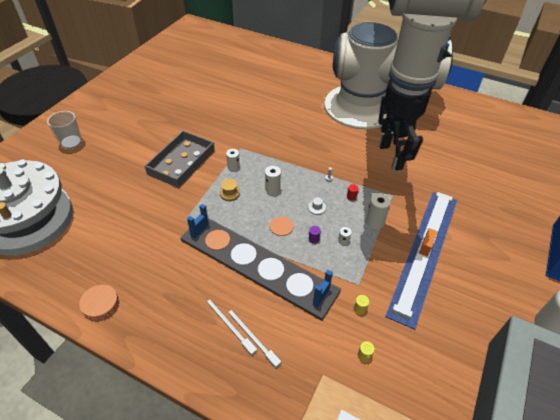

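The bar lies flat along the mat, with its block at about (428,242). Next I measure the seats, now uncovered, and turn the tool.

step_arm --increments '[{"x": 0, "y": 0, "z": -0.001, "twist": 10, "grip": 0.72}, {"x": 0, "y": 0, "z": -0.001, "twist": 20, "grip": 0.72}, {"x": 0, "y": 0, "z": -0.001, "twist": 30, "grip": 0.72}, {"x": 0, "y": 0, "z": -0.001, "twist": 40, "grip": 0.72}, {"x": 0, "y": 0, "z": -0.001, "twist": 44.8, "grip": 0.72}, {"x": 0, "y": 0, "z": -0.001, "twist": 44.8, "grip": 0.72}, {"x": 0, "y": 0, "z": -0.001, "twist": 44.8, "grip": 0.72}]'

```text
time: 10.22
eef_pos: [0.4082, 0.188, 0.1912]
eef_rot: [0.521, 0.476, -0.521, 0.479]
wrist_force: [0.6, -0.4, 0.0]
grip_width: 0.723
```

Run:
```python
import sys; sys.path.insert(0,'.')
from h import *
import itertools
def seats(cam,name,box,col):
    im=cv2.imread(f"pics/{name}.png"); hsv=cv2.cvtColor(im,cv2.COLOR_BGR2HSV); i=r.camera_info(cam)
    u0,u1,v0,v1=box; 
    for n,mk in (('silver',(hsv[...,1]<45)&(hsv[...,2]>130)),('copper',(hsv[...,0]<20)&(hsv[...,1]>80)&(hsv[...,2]>110))):
        m=np.zeros(mk.shape,np.uint8); m[v0:v1,u0:u1]=mk[v0:v1,u0:u1]
        for c in cv2.findContours(m,0,1)[0]:
            if cv2.contourArea(c)<120: continue
            W=np.array([atz(i,x,y,.015)[:2]*1000 for x,y in c[:,0]],np.float32)
            e=cv2.fitEllipse(W); print(cam,n,np.round(e[0],1),np.round(e[1],1),'pix',c[:,0].mean(0).round())
seats('top','t5',(236,358,148,186),0)
seats('scene','s7',(200,318,222,300),0)
s76=None
i,p,d=snap("wrist","w8"); go(.4078,.188,.026,-5.2)
P=cloud(i,d)
m=(abs(P[...,2]-.076)<.008)&(d>0)&(np.hypot(P[...,0]-.408,P[...,1]-.188)<.04)
print(m.sum(),cv2.minEnclosingCircle((P[m][:,:2]*1000).astype(np.float32)))
```

```text
top silver [637.7 -28.8] [51.  51.6] pix [310. 169.]
top silver [644.3  40.6] [50.9 51.6] pix [281. 167.]
top silver [650.5 110.5] [51.  51.9] pix [252. 165.]
top copper [631.4 -98.6] [52.5 53.2] pix [339. 171.]
top copper [ 664.  -343.8] [ 20.1 892.8] pix [298. 150.]
scene silver [652.2 112.8] [54.6 54.8] pix [299. 284.]
scene silver [645.7  43.1] [54.4 55. ] pix [270. 268.]
scene silver [639.4 -26.7] [54.9 55.5] pix [243. 253.]
scene silver [562.8  27.5] [112.5 241.5] pix [278. 237.]
scene copper [718.6 -23. ] [ 86.1 202. ] pix [232. 285.]
scene copper [633.5 -95.9] [53.7 54.7] pix [217. 239.]
scene copper [538.3  13.1] [40. 56.] pix [281. 227.]
t 10.28 pos [0.4082 0.1879 0.1911] jaw -5.03 tilt [ 0.003 -0.003 -1.   ] F [ 0.4 -0.2  1. ] g 0.718 q [ 0.36 -0.32  1.69 -0.    1.78  0.45]
shift x 0.1651 y -0.0010 z -0.0005  twist(deg) 0.17 (tool-x down: twist=-yaw) or other -179.83
1920 ((409.83087158203125, 190.09336853027344), 22.052465438842773)
```

View pics/w8.png

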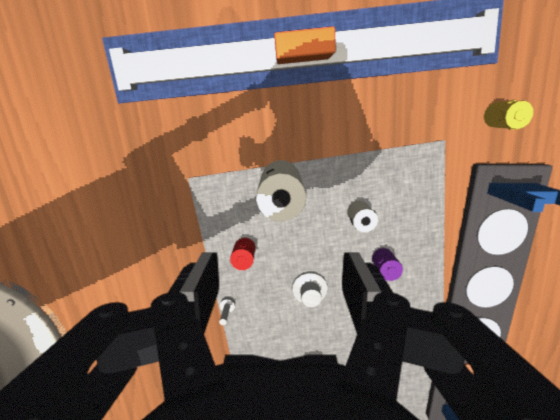

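The tallest standoff is at wrist pixel (281,197), radius 22 mm as expected, between red and s34. The seats agree between cameras to about 2 mm, with copper near (0.632,-0.097). Descending on s76.

step_arm --increments '[{"x": 0.03, "y": 0.0008, "z": -0.001, "twist": 0, "grip": 0.72}, {"x": 0.07, "y": 0.0008, "z": -0.001, "twist": 0, "grip": 0.72}, {"x": 0.11, "y": 0.0008, "z": -0.001, "twist": 0, "grip": 0.72}, {"x": 0.145, "y": 0.0008, "z": -0.001, "twist": 0, "grip": 0.72}, {"x": 0.165, "y": 0.0008, "z": -0.001, "twist": 0, "grip": 0.72}, {"x": 0.168, "y": 0.0008, "z": -0.001, "twist": 0, "grip": 0.72}, {"x": 0.168, "y": 0.0008, "z": -0.001, "twist": 0, "grip": 0.6}, {"x": 0.168, "y": 0.0008, "z": -0.001, "twist": 0, "grip": 0.5}, {"x": 0.168, "y": 0.0008, "z": -0.001, "twist": 0, "grip": 0.4}, {"x": 0.168, "y": 0.0008, "z": -0.001, "twist": 0, "grip": 0.4}, {"x": 0.168, "y": 0.0008, "z": -0.001, "twist": 0, "grip": 0.4}]' --squeeze 40

```text
time: 11.65
eef_pos: [0.4104, 0.1887, 0.0246]
eef_rot: [0.522, 0.476, -0.521, 0.479]
wrist_force: [-0.8, -0.1, 5.7]
grip_width: 0.508
```

Run:
```python
import sys; sys.path.insert(0,'.')
from h import *
snap("wrist","w9"); go(.6324,-.0973,.175,-5.2)
```

```text
t 11.70 pos [0.4104 0.1887 0.0246] jaw -5.01 tilt [ 0.005 -0.002 -1.   ] F [0.5 0.8 6.2] g 0.508 q [ 0.36 -0.26  1.93 -0.    1.47  0.45]
shift x -0.1486 y 0.2469 z 0.2658  twist(deg) 0.19 (tool-x down: twist=-yaw) or other -179.81
```

View pics/w9.png

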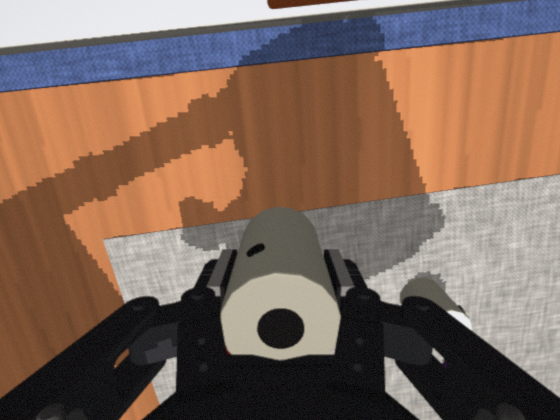

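step_arm --increments '[{"x": -0.015, "y": 0, "z": 0, "twist": 0, "grip": 0.4}, {"x": -0.05, "y": 0, "z": 0, "twist": 0, "grip": 0.4}, {"x": -0.1, "y": 0.0, "z": 0, "twist": 0, "grip": 0.4}, {"x": -0.135, "y": 0.02, "z": 0.02, "twist": 0.2, "grip": 0.4}, {"x": -0.1486, "y": 0.05, "z": 0.053, "twist": 0.2, "grip": 0.4}, {"x": -0.1486, "y": 0.085, "z": 0.092, "twist": 0.2, "grip": 0.4}, {"x": -0.1486, "y": 0.12, "z": 0.129, "twist": 0.2, "grip": 0.4}, {"x": -0.1486, "y": 0.155, "z": 0.167, "twist": 0.2, "grip": 0.4}, {"x": -0.1486, "y": 0.19, "z": 0.205, "twist": 0.2, "grip": 0.4}, {"x": -0.1486, "y": 0.22, "z": 0.237, "twist": 0.2, "grip": 0.4}, {"x": -0.1486, "y": 0.24, "z": 0.2585, "twist": 0.2, "grip": 0.4}, {"x": -0.1486, "y": 0.2469, "z": 0.2658, "twist": 0.2, "grip": 0.4}]'

```text
time: 13.2
eef_pos: [0.6327, -0.0988, 0.1746]
eef_rot: [0.523, 0.475, -0.522, 0.478]
wrist_force: [-0.9, 0.8, -2.2]
grip_width: 0.502
```

Run:
```python
import sys; sys.path.insert(0,'.')
from h import *
go(.6324,-.0973,.04,-5.2)
i,p,d=snap("wrist","w10"); s=r.get_state(); P=cloud(i,d); hsv=cv2.cvtColor(p,cv2.COLOR_RGB2HSV)
v,u=np.mgrid[0:420,0:560]
zt=s['eef_pos'][2]-.0246+.076
m=(abs(P[...,2]-zt)<.006)&(d>0)&(u>200)&(u<360)&(hsv[...,2]>60)
print('held top',m.sum(),P[m].mean(0),cv2.minEnclosingCircle((P[m][:,:2]*1000).astype(np.float32)), s['eef_pos'])
m=((abs(P[...,2]-.015)<.006)&(d>0)&(hsv[...,1]<50)).astype(np.uint8)
for c in cv2.findContours(m,0,1)[0]:
    if cv2.contourArea(c)>300:
        W=np.array([atz(i,x,y,.015)[:2]*1000 for x,y in c[:,0]],np.float32); e=cv2.fitEllipse(W); print(np.round(e[0],1),np.round(e[1],1),c[:,0].mean(0).round())
```

```text
t 13.20 pos [ 0.6327 -0.0988  0.1746] jaw -5.32 tilt [ 0.004 -0.002 -1.   ] F [-0.9  0.8 -2.2] g 0.502 q [-0.21  0.19  1.22 -0.    1.72 -0.11]
shift x 0.1346 y -0.0010 z -0.0017  twist(deg) -0.12 (tool-x down: twist=-yaw) or other 179.88
held top 7681 [ 0.63308812 -0.09140631  0.22484949] ((630.6138916015625, -96.74396514892578), 23.522836685180664) [ 0.63284615 -0.09890334  0.1745809 ]
[637.7 -32.7] [ 83.8 272.3] [278. 120.]
```

View pics/w10.png

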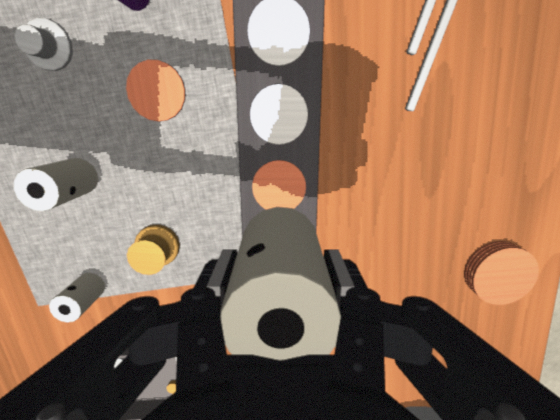

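Run:
```python
import sys; sys.path.insert(0,'.')
from h import *
i=dict(np.load('pics/w10_i.npz'))
print('bore',atz(i,281,327.5,.226).round(4))
im=cv2.imread("pics/w10.png"); hsv=cv2.cvtColor(im,cv2.COLOR_BGR2HSV)
g=(im[...,2]>95).astype(np.uint8)  # discs vs dark rack
for (v0,v1,u0,u1) in ((75,150,245,312),(0,72,245,314)):
    m=np.zeros_like(g); m[v0:v1,u0:u1]=g[v0:v1,u0:u1]
    c=max(cv2.findContours(m,0,1)[0],key=cv2.contourArea); h=cv2.convexHull(c)
    W=np.array([atz(i,x,y,.015)[:2]*1000 for x,y in h[:,0] if 0<y],np.float32); e=cv2.fitEllipse(W); print(np.round(e[0],1),np.round(e[1],1))
```

```text
bore [ 0.6327 -0.0969  0.226 ]
[623.1 -24.7] [67.1 85.9]
[640.2 -46.5] [ 71.8 120.7]
```

```bash
python3 - <<'E'
import sys; sys.path.insert(0,'.')
from h import *
i=dict(np.load('pics/w10_i.npz'))
for p in ((279,114.5),(250,114),(308,114),(279,84.5),(279,144)): print(p,atz(i,*p,.015).round(4))
for p in ((253,188),(305.5,188),(279,161)): print('copper',p,atz(i,*p,.015).round(4))
E
python3 -c "
import cv2;im=cv2.imread('pics/w10.png');cv2.imwrite('pics/w10c.png',cv2.resize(im[60:220,220:340],None,fx=4,fy=3.75))"
```

```text
(279, 114.5) [ 0.639  -0.0282  0.015 ]
(250, 114) [ 0.6119 -0.0252  0.015 ]
(308, 114) [ 0.6661 -0.0302  0.015 ]
(279, 84.5) [ 0.6414 -0.002   0.015 ]
(279, 144) [ 0.6364 -0.0553  0.015 ]
copper (253, 188) [ 0.6062 -0.0963  0.015 ]
copper (305.5, 188) [ 0.6589 -0.1013  0.015 ]
copper (279, 161) [ 0.6348 -0.0717  0.015 ]
```

View pics/w10c.png

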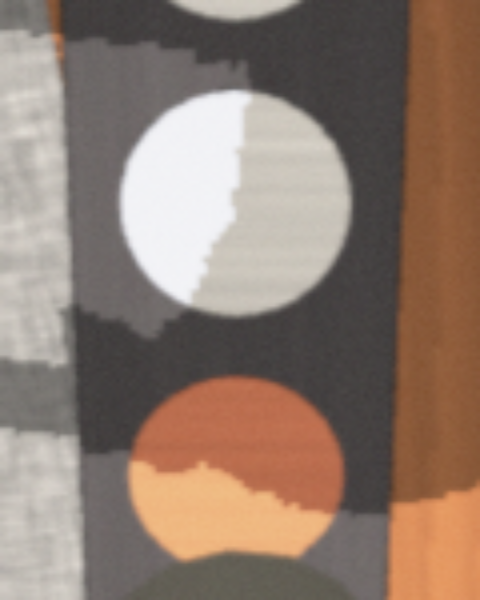

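Seat 2 in the wrist view gives (0.639,-0.028), matching the other cameras, so the copper centre is about (0.6327,-0.098). The held standoff is above it. Lowering.

step_arm --increments '[{"x": 0.03, "y": 0, "z": 0, "twist": 0, "grip": 0.4}, {"x": 0.07, "y": 0, "z": 0, "twist": 0, "grip": 0.4}, {"x": 0.105, "y": 0, "z": 0, "twist": 0, "grip": 0.4}, {"x": 0.122, "y": 0, "z": 0, "twist": 0, "grip": 0.4}, {"x": 0.13, "y": 0, "z": 0, "twist": 0, "grip": 0.4}, {"x": 0.133, "y": 0, "z": 0, "twist": 0, "grip": 0.4}, {"x": 0.133, "y": 0, "z": 0, "twist": 0, "grip": 0.4}]'

```text
time: 14.12
eef_pos: [0.6341, -0.0993, 0.043]
eef_rot: [0.524, 0.474, -0.522, 0.479]
wrist_force: [0.8, -0.0, -1.9]
grip_width: 0.504
```

Run:
```python
import sys; sys.path.insert(0,'.')
from h import *
go(.6327,-.0985,.0396,-5.2)
```

```text
t 14.12 pos [ 0.6341 -0.0993  0.043 ] jaw -5.31 tilt [ 0.006 -0.003 -1.   ] F [ 0.8 -0.  -1.9] g 0.504 q [-0.21  0.24  1.4  -0.    1.49 -0.11]
shift x 0.0034 y -0.0015 z -0.0007  twist(deg) -0.11 (tool-x down: twist=-yaw) or other 179.89
```

step_arm --increments '[{"x": 0.001, "y": -0.0014, "z": -0.0008, "twist": 0, "grip": 0.4}, {"x": 0.0025, "y": -0.0014, "z": -0.0008, "twist": 0, "grip": 0.4}, {"x": 0.0035, "y": -0.0014, "z": -0.0008, "twist": 0, "grip": 0.4}, {"x": 0.0042, "y": -0.0014, "z": -0.0008, "twist": 0, "grip": 0.4}, {"x": 0.0042, "y": -0.0014, "z": -0.0008, "twist": 0, "grip": 0.4}]'

```text
time: 14.75
eef_pos: [0.6329, -0.0984, 0.0397]
eef_rot: [0.524, 0.474, -0.521, 0.479]
wrist_force: [-2.3, 0.7, 4.0]
grip_width: 0.51
```

step_arm --increments '[{"x": 0, "y": 0, "z": 0, "twist": 0, "grip": 0.6}, {"x": 0, "y": 0, "z": 0, "twist": 0, "grip": 0.7}, {"x": 0, "y": 0, "z": 0, "twist": 0, "grip": 0.72}, {"x": -0.01, "y": 0, "z": 0, "twist": 0, "grip": 0.72}, {"x": -0.04, "y": 0, "z": 0, "twist": 0, "grip": 0.72}, {"x": -0.08, "y": 0, "z": 0, "twist": 0, "grip": 0.72}, {"x": -0.12, "y": 0, "z": 0, "twist": 0, "grip": 0.72}, {"x": -0.14, "y": 0, "z": 0, "twist": 0, "grip": 0.72}]'

```text
time: 15.75
eef_pos: [0.6328, -0.0982, 0.1836]
eef_rot: [0.525, 0.472, -0.52, 0.48]
wrist_force: [-0.1, 0.1, 0.5]
grip_width: 0.723
```

Run:
```python
import sys; sys.path.insert(0,'.')
from h import *
i,p,d=snap("wrist","w11"); snap("scene","s11")
P=cloud(i,d); m=(abs(P[...,2]-.091)<.006)&(d>0)&(np.hypot(P[...,0]-.6327,P[...,1]+.098)<.04)
print(m.sum(),cv2.minEnclosingCircle((P[m][:,:2]*1000).astype(np.float32)))
go(.4258,-.0700,.16,-5.2)
```

```text
2226 ((633.458984375, -97.28300476074219), 22.130708694458008)
t 15.85 pos [ 0.6331 -0.0982  0.1831] jaw -5.30 tilt [ 0.012 -0.004 -1.   ] F [ 0.3 -0.8  0.4] g 0.721 q [-0.21  0.19  1.21 -0.    1.73 -0.11]
shift x 0.0205 y -0.2093 z -0.0090  twist(deg) -0.10 (tool-x down: twist=-yaw) or other 179.90
```

View pics/w11.png

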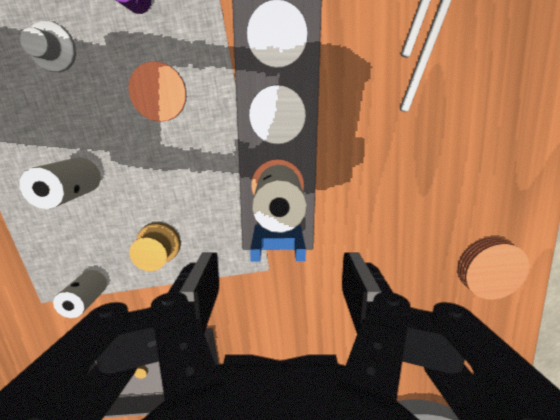

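View pics/s11.png

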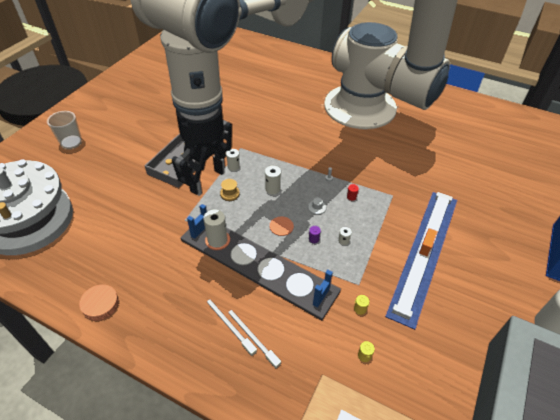

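Standoff s76 stands on the copper disc, its top at (633.5,-97.3) mm. Moving on to s62 at wrist pixel (40,188).

step_arm --increments '[{"x": 0.0, "y": -0.025, "z": -0.001, "twist": 0, "grip": 0.65}, {"x": 0.005, "y": -0.06, "z": -0.003, "twist": 0, "grip": 0.65}, {"x": 0.01, "y": -0.1, "z": -0.004, "twist": 0, "grip": 0.65}, {"x": 0.015, "y": -0.14, "z": -0.006, "twist": 0, "grip": 0.65}, {"x": 0.02, "y": -0.18, "z": -0.008, "twist": 0, "grip": 0.65}, {"x": 0.0205, "y": -0.2, "z": -0.009, "twist": 0, "grip": 0.65}, {"x": 0.0205, "y": -0.2093, "z": -0.009, "twist": 0, "grip": 0.65}, {"x": 0.0205, "y": -0.2093, "z": -0.009, "twist": 0, "grip": 0.65}, {"x": 0.0205, "y": -0.2093, "z": -0.009, "twist": 0, "grip": 0.65}]'

```text
time: 16.98
eef_pos: [0.4262, -0.0701, 0.1596]
eef_rot: [0.525, 0.472, -0.52, 0.48]
wrist_force: [0.3, 0.2, 0.1]
grip_width: 0.647
```

```bash
cat >> h.py <<'E'
def circ(i,d,x,y,z,rad=.035):
    P=cloud(i,d); m=(abs(P[...,2]-z)<.006)&(d>0)&(np.hypot(P[...,0]-x,P[...,1]-y)<rad)
    print('circ',m.sum(),cv2.minEnclosingCircle((P[m][:,:2]*1000).astype(np.float32)))
E
python3 - <<'E'
import sys; sys.path.insert(0,'.')
from h import *
i,p,d=snap("wrist","w12"); circ(i,d,.4254,-.0707,.062)
go(.4258,-.0700,.020,-5.2)
E
```

```text
circ 1604 ((426.9792785644531, -69.18159484863281), 18.92723846435547)
t 17.02 pos [ 0.4262 -0.0701  0.1597] jaw -5.30 tilt [ 0.012 -0.004 -1.   ] F [-0.1 -0.8  0. ] g 0.652 q [-0.24 -0.39  1.79 -0.    1.73 -0.15]
shift x 0.1396 y -0.0021 z -0.0005  twist(deg) -0.10 (tool-x down: twist=-yaw) or other 179.90
```

View pics/w12.png

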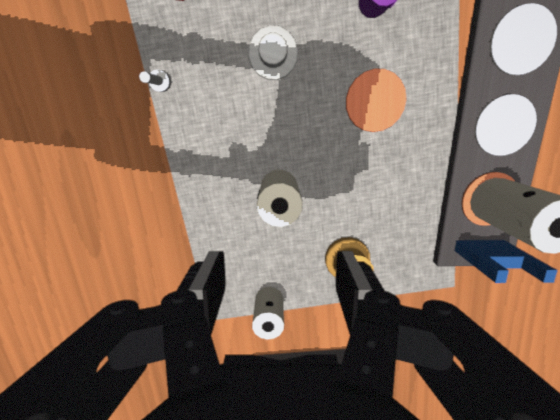

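step_arm --increments '[{"x": 0.03, "y": -0.0016, "z": -0.0008, "twist": 0, "grip": 0.65}, {"x": 0.07, "y": -0.0016, "z": -0.0008, "twist": 0, "grip": 0.65}, {"x": 0.11, "y": -0.0016, "z": -0.0008, "twist": 0, "grip": 0.65}, {"x": 0.132, "y": -0.0016, "z": -0.0008, "twist": 0, "grip": 0.65}, {"x": 0.14, "y": -0.0016, "z": -0.0008, "twist": 0, "grip": 0.65}, {"x": 0.14, "y": -0.0016, "z": -0.0008, "twist": 0, "grip": 0.65}, {"x": 0.14, "y": -0.0016, "z": -0.0008, "twist": 0, "grip": 0.5}, {"x": 0.14, "y": -0.0016, "z": -0.0008, "twist": 0, "grip": 0.4}, {"x": 0.14, "y": -0.0016, "z": -0.0008, "twist": 0, "grip": 0.33}, {"x": 0.14, "y": -0.0016, "z": -0.0008, "twist": 0, "grip": 0.33}, {"x": 0.14, "y": -0.0016, "z": -0.0008, "twist": 0, "grip": 0.33}]' --squeeze 40

```text
time: 18.4
eef_pos: [0.4272, -0.0699, 0.0213]
eef_rot: [0.525, 0.472, -0.52, 0.481]
wrist_force: [-1.8, 0.5, 6.0]
grip_width: 0.438
```

Run:
```python
import sys; sys.path.insert(0,'.')
from h import *
go(.639,-.0285,.165,-5.2)
```

```text
t 18.40 pos [ 0.4272 -0.0699  0.0213] jaw -5.30 tilt [ 0.014 -0.005 -1.   ] F [-1.8  0.5  6. ] g 0.438 q [-0.24 -0.33  1.99 -0.    1.46 -0.15]
shift x -0.1408 y 0.2091 z -0.0604  twist(deg) -0.10 (tool-x down: twist=-yaw) or other 179.90
```

step_arm --increments '[{"x": -0.015, "y": 0, "z": 0, "twist": 0, "grip": 0.33}, {"x": -0.05, "y": 0, "z": 0, "twist": 0, "grip": 0.33}, {"x": -0.1, "y": 0.0, "z": 0, "twist": 0, "grip": 0.33}, {"x": -0.13, "y": 0.02, "z": -0.006, "twist": 0, "grip": 0.33}, {"x": -0.1408, "y": 0.055, "z": -0.016, "twist": 0, "grip": 0.33}, {"x": -0.1408, "y": 0.095, "z": -0.027, "twist": 0, "grip": 0.33}, {"x": -0.1408, "y": 0.135, "z": -0.039, "twist": 0, "grip": 0.33}, {"x": -0.1408, "y": 0.175, "z": -0.05, "twist": 0, "grip": 0.33}, {"x": -0.1408, "y": 0.2, "z": -0.058, "twist": 0, "grip": 0.33}, {"x": -0.1408, "y": 0.2091, "z": -0.0604, "twist": 0, "grip": 0.33}, {"x": -0.1408, "y": 0.2091, "z": -0.0604, "twist": 0, "grip": 0.33}, {"x": -0.1408, "y": 0.2091, "z": -0.0604, "twist": 0, "grip": 0.33}]'

```text
time: 19.9
eef_pos: [0.6384, -0.0287, 0.1655]
eef_rot: [0.525, 0.472, -0.52, 0.481]
wrist_force: [-0.9, 0.6, -1.5]
grip_width: 0.437
```

Run:
```python
import sys; sys.path.insert(0,'.')
from h import *
i,p,d=snap("wrist","w13")
go(.639,-.0285,.0363,-5.2)
```

```text
t 19.95 pos [ 0.6384 -0.0287  0.1655] jaw -5.32 tilt [ 0.015 -0.005 -1.   ] F [-1.4  0.3 -1.1] g 0.435 q [-0.1   0.18  1.25 -0.    1.7  -0.  ]
shift x 0.1292 y -0.0013 z -0.0007  twist(deg) -0.12 (tool-x down: twist=-yaw) or other 179.88
```

View pics/w13.png

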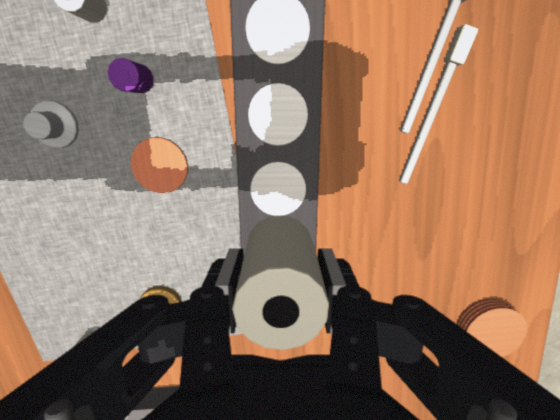

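step_arm --increments '[{"x": 0.03, "y": -0.0013, "z": -0.0007, "twist": 0, "grip": 0.33}, {"x": 0.07, "y": -0.0013, "z": -0.0007, "twist": 0, "grip": 0.33}, {"x": 0.105, "y": -0.0013, "z": -0.0007, "twist": 0, "grip": 0.33}, {"x": 0.12, "y": -0.0015, "z": -0.0007, "twist": 0, "grip": 0.33}, {"x": 0.125, "y": -0.0015, "z": -0.0007, "twist": 0, "grip": 0.33}, {"x": 0.128, "y": -0.0015, "z": -0.0007, "twist": 0, "grip": 0.33}, {"x": 0.1295, "y": -0.0015, "z": -0.0007, "twist": 0, "grip": 0.33}, {"x": 0.1305, "y": -0.0015, "z": -0.0007, "twist": 0, "grip": 0.33}, {"x": 0.1305, "y": -0.0015, "z": -0.0007, "twist": 0, "grip": 0.33}]'

```text
time: 21.08
eef_pos: [0.6395, -0.0286, 0.0364]
eef_rot: [0.526, 0.471, -0.52, 0.481]
wrist_force: [-0.7, 0.0, 3.3]
grip_width: 0.436
```

Run:
```python
import sys; sys.path.insert(0,'.')
from h import *
go(.639,-.0285,.0363,-5.2)
```

```text
t 21.07 pos [ 0.6395 -0.0286  0.0364] jaw -5.32 tilt [ 0.017 -0.005 -1.   ] F [-0.7  0.   3.3] g 0.436 q [-0.1   0.23  1.42 -0.    1.47 -0.  ]
shift x 0.0001 y -0.0005 z -0.0000  twist(deg) -0.12 (tool-x down: twist=-yaw) or other 179.88
```

step_arm --increments '[{"x": 0, "y": 0, "z": 0, "twist": 0, "grip": 0.55}, {"x": 0, "y": 0, "z": 0, "twist": 0, "grip": 0.65}, {"x": 0, "y": 0, "z": 0, "twist": 0, "grip": 0.65}, {"x": -0.01, "y": 0, "z": 0, "twist": 0, "grip": 0.65}, {"x": -0.04, "y": 0, "z": 0, "twist": 0, "grip": 0.65}, {"x": -0.08, "y": 0, "z": 0, "twist": 0, "grip": 0.65}, {"x": -0.12, "y": 0, "z": 0, "twist": 0, "grip": 0.6}, {"x": -0.14, "y": 0, "z": 0, "twist": 0, "grip": 0.6}, {"x": -0.14, "y": 0, "z": 0, "twist": 0, "grip": 0.6}, {"x": -0.14, "y": 0, "z": 0, "twist": 0, "grip": 0.6}]'

```text
time: 22.32
eef_pos: [0.6365, -0.0278, 0.1742]
eef_rot: [0.525, 0.472, -0.52, 0.481]
wrist_force: [-0.8, 0.5, -0.4]
grip_width: 0.596
```

Run:
```python
import sys; sys.path.insert(0,'.')
from h import *
i,p,d=snap("wrist","w14")
circ(i,d,.639,-.028,.077)
go(.4025,-.1965,.14,-5.2)
for q in ((0,0),):pass
```

```text
circ 1605 ((639.7329711914062, -27.96408462524414), 18.9333438873291)
t 22.38 pos [ 0.6364 -0.0278  0.1737] jaw -5.32 tilt [ 0.013 -0.005 -1.   ] F [ 0.  -0.3  0. ] g 0.597 q [-0.1   0.18  1.24 -0.    1.71 -0.  ]
shift x 0.0315 y -0.2176 z 0.1895  twist(deg) -0.12 (tool-x down: twist=-yaw) or other 179.88
```

View pics/w14.png

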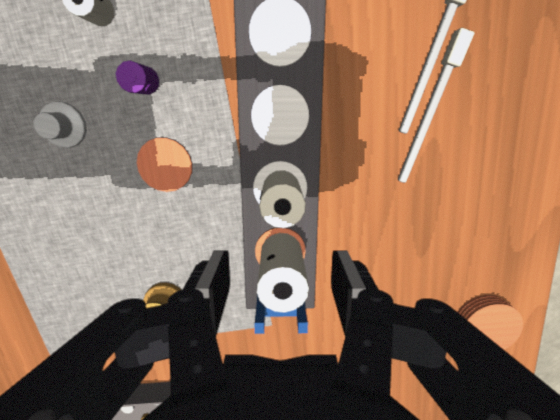

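Standoff s62 stands at (639.7,-28.0) mm, in the middle of seat 2. Next is s48.

step_arm --increments '[{"x": 0.0, "y": -0.02, "z": 0.0174, "twist": 0, "grip": 0.6}, {"x": 0.0, "y": -0.055, "z": 0.048, "twist": 0, "grip": 0.6}, {"x": 0.005, "y": -0.09, "z": 0.078, "twist": 0, "grip": 0.6}, {"x": 0.015, "y": -0.125, "z": 0.109, "twist": 0, "grip": 0.6}, {"x": 0.025, "y": -0.16, "z": 0.139, "twist": 0, "grip": 0.6}, {"x": 0.0315, "y": -0.195, "z": 0.17, "twist": 0, "grip": 0.6}, {"x": 0.0315, "y": -0.212, "z": 0.185, "twist": 0, "grip": 0.6}, {"x": 0.0315, "y": -0.2176, "z": 0.1895, "twist": 0, "grip": 0.6}, {"x": 0.0315, "y": -0.2176, "z": 0.1895, "twist": 0, "grip": 0.6}, {"x": 0.0315, "y": -0.2176, "z": 0.1895, "twist": 0, "grip": 0.6}]'

```text
time: 23.62
eef_pos: [0.4031, -0.1959, 0.1398]
eef_rot: [0.525, 0.472, -0.52, 0.481]
wrist_force: [0.1, -0.2, -0.7]
grip_width: 0.604
```

Run:
```python
import sys; sys.path.insert(0,'.')
from h import *
i,p,d=snap("wrist","w15"); circ(i,d,.4025,-.1965,.048)
go(.4030,-.1963,.012,-5.2)
```

```text
circ 1187 ((403.85015869140625, -195.96041870117188), 15.895468711853027)
t 23.68 pos [ 0.4031 -0.1959  0.1398] jaw -5.26 tilt [ 0.012 -0.004 -1.   ] F [0.  0.8 0.1] g 0.602 q [-0.53 -0.34  1.79  0.    1.68 -0.44]
shift x 0.1278 y -0.0017 z 0.0000  twist(deg) -0.06 (tool-x down: twist=-yaw) or other 179.94
```

View pics/w15.png

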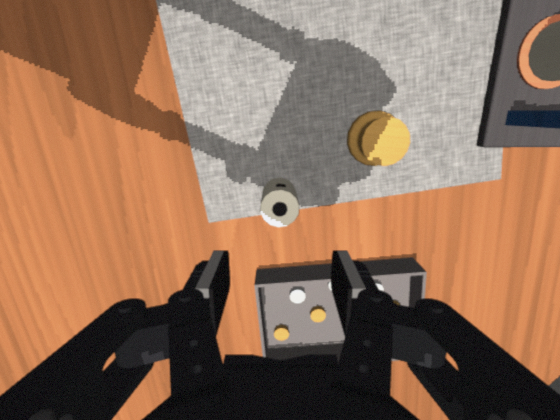

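step_arm --increments '[{"x": 0.03, "y": -0.0014, "z": 0, "twist": 0, "grip": 0.55}, {"x": 0.07, "y": -0.0014, "z": 0, "twist": 0, "grip": 0.55}, {"x": 0.105, "y": -0.0014, "z": 0, "twist": 0, "grip": 0.55}, {"x": 0.121, "y": -0.0014, "z": 0, "twist": 0, "grip": 0.55}, {"x": 0.128, "y": -0.0014, "z": 0, "twist": 0, "grip": 0.55}, {"x": 0.128, "y": -0.0014, "z": 0, "twist": 0, "grip": 0.55}, {"x": 0.128, "y": -0.0014, "z": 0, "twist": 0, "grip": 0.42}, {"x": 0.128, "y": -0.0014, "z": 0, "twist": 0, "grip": 0.33}, {"x": 0.128, "y": -0.0014, "z": 0, "twist": 0, "grip": 0.25}, {"x": 0.128, "y": -0.0014, "z": 0, "twist": 0, "grip": 0.25}, {"x": 0.128, "y": -0.0014, "z": 0, "twist": 0, "grip": 0.25}]' --squeeze 40

```text
time: 25.05
eef_pos: [0.4041, -0.1968, 0.0135]
eef_rot: [0.525, 0.472, -0.52, 0.481]
wrist_force: [-1.1, 1.8, 5.9]
grip_width: 0.363
```

Run:
```python
import sys; sys.path.insert(0,'.')
from h import *
go(.645,.0415,.155,-5.2)
```

```text
t 25.05 pos [ 0.4041 -0.1968  0.0135] jaw -5.26 tilt [ 0.015 -0.005 -1.   ] F [-1.1  1.8  5.9] g 0.363 q [-0.53 -0.27  1.96  0.    1.44 -0.44]
shift x -0.1393 y 0.2201 z -0.2588  twist(deg) -0.06 (tool-x down: twist=-yaw) or other 179.94
```

step_arm --increments '[{"x": -0.02, "y": 0, "z": 0, "twist": 0, "grip": 0.25}, {"x": -0.06, "y": 0, "z": 0, "twist": 0, "grip": 0.25}, {"x": -0.11, "y": 0.01, "z": -0.012, "twist": 0, "grip": 0.25}, {"x": -0.139, "y": 0.035, "z": -0.041, "twist": 0, "grip": 0.25}, {"x": -0.1393, "y": 0.07, "z": -0.0823, "twist": 0, "grip": 0.25}, {"x": -0.1393, "y": 0.105, "z": -0.1235, "twist": 0, "grip": 0.25}, {"x": -0.1393, "y": 0.14, "z": -0.165, "twist": 0, "grip": 0.25}, {"x": -0.1393, "y": 0.175, "z": -0.206, "twist": 0, "grip": 0.25}, {"x": -0.1393, "y": 0.205, "z": -0.241, "twist": 0, "grip": 0.25}, {"x": -0.1393, "y": 0.2201, "z": -0.2588, "twist": 0, "grip": 0.25}, {"x": -0.1393, "y": 0.2201, "z": -0.2588, "twist": 0, "grip": 0.25}, {"x": -0.1393, "y": 0.2201, "z": -0.2588, "twist": 0, "grip": 0.25}]'

```text
time: 26.55
eef_pos: [0.6445, 0.0408, 0.1549]
eef_rot: [0.525, 0.471, -0.52, 0.481]
wrist_force: [0.8, 0.1, -1.3]
grip_width: 0.365
```

Run:
```python
import sys; sys.path.insert(0,'.')
from h import *
i,p,d=snap("wrist","w16")
go(.645,.0412,.0285,-5.2)
```

```text
t 26.60 pos [0.6445 0.0405 0.1552] jaw -5.31 tilt [ 0.015 -0.006 -1.   ] F [-0.7 -0.8 -1.1] g 0.366 q [ 0.01  0.2   1.25 -0.01  1.68  0.11]
shift x 0.1266 y -0.0014 z -0.0013  twist(deg) -0.11 (tool-x down: twist=-yaw) or other 179.89
```

View pics/w16.png

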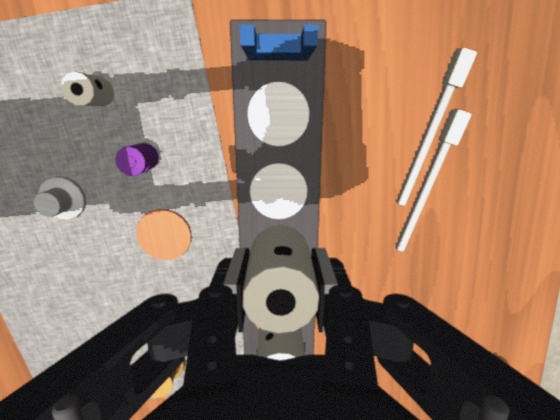

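step_arm --increments '[{"x": 0.03, "y": -0.0014, "z": -0.0013, "twist": 0, "grip": 0.25}, {"x": 0.07, "y": -0.0014, "z": -0.0013, "twist": 0, "grip": 0.25}, {"x": 0.102, "y": -0.0014, "z": -0.0013, "twist": 0, "grip": 0.25}, {"x": 0.117, "y": -0.0016, "z": -0.0013, "twist": 0, "grip": 0.25}, {"x": 0.1225, "y": -0.0016, "z": -0.0013, "twist": 0, "grip": 0.25}, {"x": 0.1255, "y": -0.0016, "z": -0.0013, "twist": 0, "grip": 0.25}, {"x": 0.127, "y": -0.0016, "z": -0.0013, "twist": 0, "grip": 0.25}, {"x": 0.128, "y": -0.0016, "z": -0.0013, "twist": 0, "grip": 0.25}, {"x": 0.128, "y": -0.0016, "z": -0.0013, "twist": 0, "grip": 0.25}]'

```text
time: 27.72
eef_pos: [0.6455, 0.0413, 0.0285]
eef_rot: [0.525, 0.471, -0.52, 0.482]
wrist_force: [-0.9, -0.0, 3.7]
grip_width: 0.365
```

Run:
```python
import sys; sys.path.insert(0,'.')
from h import *
go(.645,.0412,.0285,-5.2)
```

```text
t 27.73 pos [0.6455 0.0413 0.0285] jaw -5.31 tilt [ 0.016 -0.006 -1.   ] F [-0.9 -0.   3.7] g 0.365 q [ 0.01  0.25  1.41 -0.01  1.46  0.11]
shift x 0.0000 y -0.0005 z 0.0001  twist(deg) -0.11 (tool-x down: twist=-yaw) or other 179.89
```

step_arm --increments '[{"x": 0, "y": 0, "z": 0, "twist": 0, "grip": 0.45}, {"x": 0, "y": 0, "z": 0, "twist": 0, "grip": 0.58}, {"x": 0, "y": 0, "z": 0, "twist": 0, "grip": 0.58}, {"x": -0.01, "y": 0, "z": 0, "twist": 0, "grip": 0.58}, {"x": -0.04, "y": 0, "z": 0, "twist": 0, "grip": 0.58}, {"x": -0.08, "y": 0, "z": 0, "twist": 0, "grip": 0.58}, {"x": -0.12, "y": 0, "z": 0, "twist": 0, "grip": 0.58}, {"x": -0.135, "y": 0, "z": 0, "twist": 0, "grip": 0.5}, {"x": -0.135, "y": 0, "z": 0, "twist": 0, "grip": 0.5}, {"x": -0.135, "y": 0, "z": 0, "twist": 0, "grip": 0.5}]'

```text
time: 28.98
eef_pos: [0.6425, 0.042, 0.1611]
eef_rot: [0.525, 0.472, -0.521, 0.481]
wrist_force: [0.2, -0.1, -0.4]
grip_width: 0.502
```

Run:
```python
import sys; sys.path.insert(0,'.')
from h import *
i,p,d=snap("wrist","w17")
circ(i,d,.645,.0417,.063)
circ(i,d,.4925,.145,.034)
go(.4930,.1450,.12,-5.2)
```

```text
circ 1128 ((645.7615966796875, 41.95464324951172), 15.878921508789062)
circ 891 ((494.5111083984375, 146.11495971679688), 13.169903755187988)
t 29.02 pos [0.6424 0.042  0.1609] jaw -5.31 tilt [ 0.012 -0.006 -1.   ] F [ 0.1 -0.2 -0.2] g 0.500 q [ 0.02  0.2   1.24 -0.01  1.69  0.11]
shift x 0.0384 y -0.1588 z -0.0889  twist(deg) -0.11 (tool-x down: twist=-yaw) or other 179.89
```

View pics/w17.png

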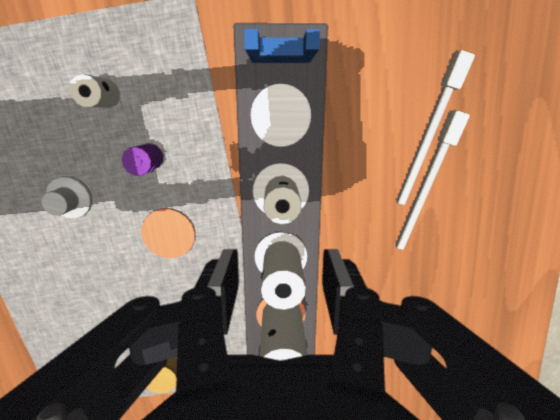

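Standoff s48 stands at (645.8,42.0) mm. The last is s34, white with a dark bore at pixel (87,91). The purple look-alike at (140,160) stays.

step_arm --increments '[{"x": 0.0, "y": -0.015, "z": -0.0085, "twist": 0, "grip": 0.5}, {"x": 0.0, "y": -0.045, "z": -0.025, "twist": 0, "grip": 0.5}, {"x": 0.01, "y": -0.085, "z": -0.047, "twist": 0, "grip": 0.5}, {"x": 0.025, "y": -0.125, "z": -0.07, "twist": 0, "grip": 0.5}, {"x": 0.0384, "y": -0.15, "z": -0.084, "twist": 0, "grip": 0.5}, {"x": 0.0384, "y": -0.1585, "z": -0.0892, "twist": 0, "grip": 0.5}, {"x": 0.0384, "y": -0.1585, "z": -0.0892, "twist": 0, "grip": 0.5}, {"x": 0.0384, "y": -0.1585, "z": -0.0892, "twist": 0, "grip": 0.5}]'

```text
time: 30.02
eef_pos: [0.4943, 0.1448, 0.1204]
eef_rot: [0.525, 0.471, -0.521, 0.481]
wrist_force: [0.2, -0.7, 0.1]
grip_width: 0.501
```

Run:
```python
import sys; sys.path.insert(0,'.')
from h import *
i,p,d=snap("wrist","w18"); circ(i,d,.493,.1455,.034)
go(.4935,.1453,.006,-5.2)
```

```text
circ 818 ((494.0586853027344, 146.27037048339844), 12.808876991271973)
t 30.07 pos [0.4943 0.1447 0.1204] jaw -5.36 tilt [ 0.013 -0.006 -1.   ] F [-0.2 -0.8 -0.7] g 0.497 q [ 0.22 -0.14  1.66 -0.01  1.62  0.32]
shift x 0.1144 y -0.0024 z -0.0010  twist(deg) -0.16 (tool-x down: twist=-yaw) or other 179.84
```

View pics/w18.png

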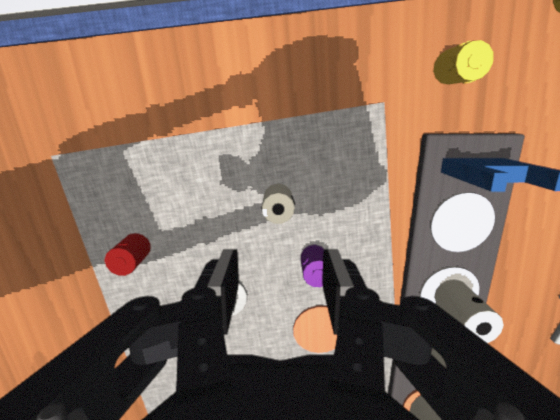

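step_arm --increments '[{"x": 0.03, "y": -0.0022, "z": -0.0014, "twist": 0, "grip": 0.5}, {"x": 0.065, "y": -0.0022, "z": -0.0014, "twist": 0, "grip": 0.5}, {"x": 0.095, "y": -0.0022, "z": -0.0014, "twist": 0, "grip": 0.5}, {"x": 0.108, "y": -0.0022, "z": -0.0014, "twist": 0, "grip": 0.5}, {"x": 0.114, "y": -0.0022, "z": -0.0014, "twist": 0, "grip": 0.5}, {"x": 0.114, "y": -0.0022, "z": -0.0014, "twist": 0, "grip": 0.48}, {"x": 0.114, "y": -0.0022, "z": -0.0014, "twist": 0, "grip": 0.36}, {"x": 0.114, "y": -0.0022, "z": -0.0014, "twist": 0, "grip": 0.26}, {"x": 0.114, "y": -0.0022, "z": -0.0014, "twist": 0, "grip": 0.18}, {"x": 0.114, "y": -0.0022, "z": -0.0014, "twist": 0, "grip": 0.18}, {"x": 0.114, "y": -0.0022, "z": -0.0014, "twist": 0, "grip": 0.18}]' --squeeze 40

```text
time: 31.45
eef_pos: [0.4946, 0.1459, 0.0079]
eef_rot: [0.526, 0.471, -0.52, 0.481]
wrist_force: [-0.1, -0.5, 5.8]
grip_width: 0.293
```

Run:
```python
import sys; sys.path.insert(0,'.')
from h import *
go(.6513,.1112,.145,-5.2)
```

```text
t 31.45 pos [0.4946 0.1459 0.0079] jaw -5.36 tilt [ 0.016 -0.006 -1.   ] F [-0.1 -0.5  5.8] g 0.293 q [ 0.23 -0.07  1.8  -0.01  1.4   0.32]
shift x -0.1344 y 0.1614 z 0.0204  twist(deg) -0.16 (tool-x down: twist=-yaw) or other 179.84
```

step_arm --increments '[{"x": -0.02, "y": 0, "z": 0, "twist": 0, "grip": 0.18}, {"x": -0.06, "y": 0, "z": 0, "twist": 0, "grip": 0.18}, {"x": -0.11, "y": 0.01, "z": 0.001, "twist": 0, "grip": 0.18}, {"x": -0.134, "y": 0.03, "z": 0.004, "twist": 0, "grip": 0.18}, {"x": -0.1344, "y": 0.07, "z": 0.009, "twist": 0, "grip": 0.18}, {"x": -0.1344, "y": 0.11, "z": 0.014, "twist": 0, "grip": 0.18}, {"x": -0.1344, "y": 0.145, "z": 0.018, "twist": 0, "grip": 0.18}, {"x": -0.1344, "y": 0.16, "z": 0.0204, "twist": 0, "grip": 0.18}, {"x": -0.1344, "y": 0.1614, "z": 0.0204, "twist": 0, "grip": 0.18}, {"x": -0.1344, "y": 0.1614, "z": 0.0204, "twist": 0, "grip": 0.18}]'

```text
time: 32.7
eef_pos: [0.6507, 0.1114, 0.1446]
eef_rot: [0.525, 0.471, -0.52, 0.481]
wrist_force: [-0.6, -0.5, -0.5]
grip_width: 0.288
```

Run:
```python
import sys; sys.path.insert(0,'.')
from h import *
i,p,d=snap("wrist","w19")
go(.6513,.1110,.0229,-5.2)
```

```text
t 32.75 pos [0.6506 0.1116 0.1449] jaw -5.34 tilt [ 0.015 -0.005 -1.   ] F [0.3 0.5 0. ] g 0.291 q [ 0.12  0.24  1.22 -0.01  1.67  0.21]
shift x 0.1220 y -0.0012 z -0.0000  twist(deg) -0.14 (tool-x down: twist=-yaw) or other 179.86
```

View pics/w19.png

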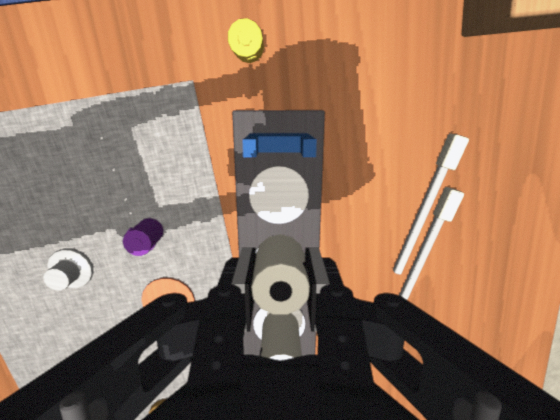

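step_arm --increments '[{"x": 0.03, "y": -0.0012, "z": 0, "twist": 0, "grip": 0.18}, {"x": 0.07, "y": -0.0012, "z": 0, "twist": 0, "grip": 0.18}, {"x": 0.098, "y": -0.0012, "z": 0, "twist": 0, "grip": 0.18}, {"x": 0.112, "y": -0.0014, "z": 0, "twist": 0, "grip": 0.18}, {"x": 0.118, "y": -0.0014, "z": 0, "twist": 0, "grip": 0.18}, {"x": 0.121, "y": -0.0014, "z": 0, "twist": 0, "grip": 0.18}, {"x": 0.1225, "y": -0.0014, "z": 0, "twist": 0, "grip": 0.18}, {"x": 0.1234, "y": -0.0014, "z": 0, "twist": 0, "grip": 0.18}, {"x": 0.1234, "y": -0.0014, "z": 0, "twist": 0, "grip": 0.18}]'

```text
time: 33.88
eef_pos: [0.6517, 0.1111, 0.0229]
eef_rot: [0.526, 0.471, -0.52, 0.482]
wrist_force: [-1.8, -0.2, 4.5]
grip_width: 0.286
```

Run:
```python
import sys; sys.path.insert(0,'.')
from h import *
go(.6513,.1110,.0229,-5.2)
```

```text
t 33.88 pos [0.6517 0.1111 0.0229] jaw -5.34 tilt [ 0.017 -0.005 -1.   ] F [-1.8 -0.2  4.5] g 0.286 q [ 0.12  0.29  1.37 -0.01  1.46  0.22]
shift x 0.0000 y -0.0004 z 0.0001  twist(deg) -0.14 (tool-x down: twist=-yaw) or other 179.86
```

step_arm --increments '[{"x": 0, "y": 0, "z": 0, "twist": 0, "grip": 0.38}, {"x": 0, "y": 0, "z": 0, "twist": 0, "grip": 0.5}, {"x": 0, "y": 0, "z": 0, "twist": 0, "grip": 0.5}, {"x": -0.01, "y": 0, "z": 0, "twist": 0, "grip": 0.5}, {"x": -0.04, "y": 0, "z": 0, "twist": 0, "grip": 0.5}, {"x": -0.08, "y": 0, "z": 0, "twist": 0, "grip": 0.5}, {"x": -0.13, "y": 0, "z": 0, "twist": 0, "grip": 0.5}, {"x": -0.17, "y": 0, "z": 0, "twist": 0, "grip": 0.5}, {"x": -0.17, "y": 0, "z": 0, "twist": 0, "grip": 0.5}, {"x": -0.17, "y": 0, "z": 0, "twist": 0, "grip": 0.5}]'

```text
time: 35.12
eef_pos: [0.6487, 0.112, 0.1927]
eef_rot: [0.526, 0.471, -0.52, 0.482]
wrist_force: [1.0, 0.1, -1.4]
grip_width: 0.504
```

Run:
```python
import sys; sys.path.insert(0,'.')
from h import *
i,p,d=snap("wrist","w20"); circ(i,d,.6513,.1115,.049); snap("scene","s20")
go(.45,.10,.2,-5.2)
```

```text
circ 548 ((652.1505737304688, 111.21004486083984), 12.963863372802734)
t 35.23 pos [0.6482 0.1119 0.1909] jaw -5.34 tilt [ 0.014 -0.006 -1.   ] F [0.5 0.5 0.4] g 0.500 q [ 0.12  0.23  1.15 -0.01  1.75  0.21]
shift x -0.0118 y -0.1961 z 0.0303  twist(deg) -0.14 (tool-x down: twist=-yaw) or other 179.86
```

View pics/s20.png

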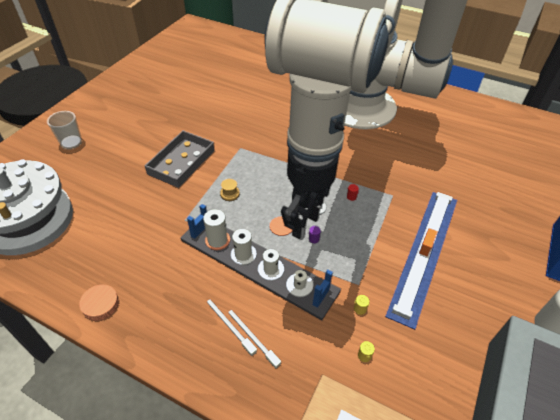

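View pics/w20.png

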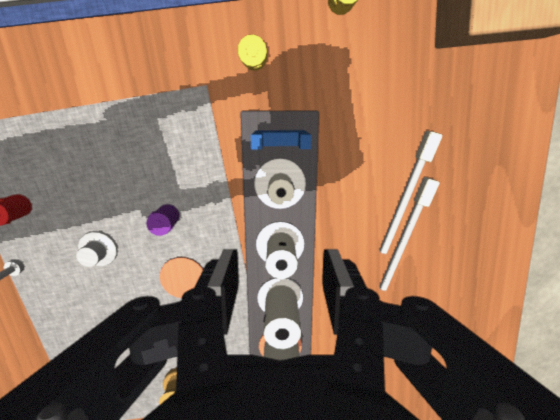

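All four stand in order. Moving the arm clear for a final top check.

step_arm --increments '[{"x": -0.03, "y": -0.03, "z": 0.03, "twist": 0, "grip": 0.5}, {"x": -0.05, "y": -0.08, "z": 0.06, "twist": 0, "grip": 0.5}, {"x": -0.05, "y": -0.13, "z": 0.09, "twist": 0, "grip": 0.5}, {"x": -0.05, "y": -0.18, "z": 0.1, "twist": 0, "grip": 0.5}, {"x": -0.05, "y": -0.22, "z": 0.1, "twist": 0, "grip": 0.5}, {"x": -0.05, "y": -0.22, "z": 0.1, "twist": 0, "grip": 0.5}, {"x": -0.05, "y": -0.22, "z": 0.1, "twist": 0, "grip": 0.5}]'

```text
time: 36.1
eef_pos: [0.4194, 0.0331, 0.2374]
eef_rot: [0.525, 0.472, -0.521, 0.481]
wrist_force: [0.2, -0.9, 0.3]
grip_width: 0.501
```

Run:
```python
import sys; sys.path.insert(0,'.')
from h import *
i,p,d=snap("top","t21")
for a in ((.6327,-.0978,.091),(.639,-.028,.077),(.645,.0417,.063),(.6513,.1115,.049)): circ(i,d,*a)
P=cloud(i,d); hsv=cv2.cvtColor(p,cv2.COLOR_RGB2HSV); v,u=np.mgrid[0:420,0:560]
m=(hsv[...,1]<60)&(hsv[...,2]>110)&(u>140)&(u<200)&(v>160)&(v<350)
c=max(cv2.findContours(m.astype(np.uint8),0,1)[0],key=cv2.contourArea)
W=np.array([atz(i,x,y,.018)[:2]*1000 for x,y in c[:,0]],np.float32); print('bar',cv2.minAreaRect(W))
print('bar z',P[200,168,2],[P[y,168,2].round(4) for y in (190,220,290,320)])
```

```text
circ 296 ((631.5662231445312, -98.00826263427734), 21.970735549926758)
circ 211 ((638.359619140625, -28.75577735900879), 18.958852767944336)
circ 142 ((642.8079833984375, 40.91759490966797), 15.713979721069336)
circ 93 ((649.8858642578125, 110.236572265625), 13.00965404510498)
bar ((439.95086669921875, 312.96551513671875), (358.5772705078125, 36.538475036621094), 0.43308815360069275)
bar z 0.016768681944991037 [np.float64(0.0156), np.float64(0.0185), np.float64(0.0161), np.float64(0.0175)]
```

View pics/t21.png

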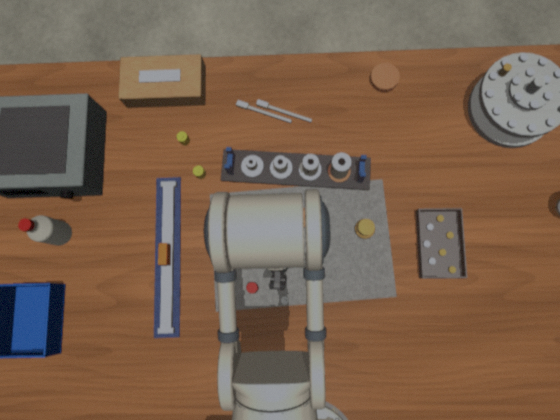

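```bash
python3 -c "
from workcell import r
print(r.get_state()['joint_velocities'].round(3)); print(r.finish_job())"
```

```text
[-0.002  0.016 -0.011  0.001  0.003 -0.001]
the job is handed in; nothing more can be done
None
```

The job is done and handed in at about 36 s of the 107 s allowed. I lifted the lock bar straight up and level out of its brackets and laid it flat along the middle of the blue mat. Then I stood the 76, 62, 48 and 34 mm standoffs in that order, from the copper seat (-y end) to the other end.

The last checks, from the top camera with the arm clear:
- **Standoffs:** all four are upright at the right heights. Each is within about 1.6 mm of its seat centre, measured by the same camera.
- **Bar:** it lies flat, about 1.5 mm off the mat's centre line and within about 0.2° of it.
- **Look-alikes:** I did not grip any purple, red or yellow look-alike.
- **Forces:** no push above about 7 N appeared in the wrist-force readings, which I took only at the end of moves and in between.

Two small disagreements:
- **Cameras:** the cameras differed by 1–3 mm in absolute position, which is about their stated calibration error.
- **Tool tilt:** the tool drifted to about 1° of tilt over the run. The standoffs still settled upright on their feet.

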